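# Clamp the guide pillars in the V-block and lock the castle nut

### The arm

A 6-joint arm with a two-finger parallel gripper is mounted at the origin on the work surface. World frame = base frame: x ahead of the robot, y to its left, z up, the work surface at z = 0. Lengths are in m, angles in rad, forces in N, time in s.
With the tool pointing down it reaches from about 0.35 to 0.725 m from the base axis. Payload 6 kg.
Tool frame: the origin (TCP) lies on the centre line of the jaws, within the pads' length; the fingertips stand 19 mm ahead of it and the grasp point (between the pads) is the TCP; z points along the fingers, y is the line along which they close (so a half turn about z gives the same grasp; the last joint's range is limited). The gripper opens to 85 mm and grips with 20 to 120 N. Pads are 22 mm wide; open, the fingers measure 114 mm over their backs; the gripper's body (76 mm by 85 mm) begins 54 mm behind the grasp point. The pads swing forward as they close: fully open they stand 13 mm farther back than shut.
Start: joints at [-0.865, 0.04, 0.085, 0, -1.615, -0.334], TCP at [0.218, -0.559, 0.216] pointing down, gripper open.
Joint ranges: [-2.56, 2.56], [-1.29, 2.01], [-1.08, 1.49], [-3.29, 1.98], [-2.81, -0.18], [-2.99, 2.99]. Speed limits (rad/s): [2.57, 2.57, 3.01, 3.14, 3.14, 3.14].

### API

Orientations are given as a unit quaternion [x, y, z, w].
In Python, from cell import readout, vision, workorder gives the robot as it stands.
- The arm moves only by the shell command python3 -m pendant 'ROWS' [OPENING]. ROWS is JSON, a list of rows, each an object with "dp": the shift along the tool's x, y, z as a fraction of full scale, a list of three; "twist": the turn, a rotation vector about the tool's x, y, z as a fraction of full scale, a list of three. A call has 1 to 12 rows; each row shifts and turns the commanded pose from where the row before left it, along the tool's axes as they then stand; what a row does not reach is not made up. Full scale, the value 1, is 20 mm for a shift and 0.08 rad for a turn. A row lasts 1/12 s, in which the tool goes at most 41.7 mm and 7.16 degrees, less where a joint would pass 70% of its speed; a pose out of reach is approached as far as the arm can. A call with a number of a shift or a turn outside -1 to 1 is refused whole. A call with a gripper value outside its range is refused whole. OPENING is the gripper command: -1 is fully open, 1 is shut, values between are in proportion, set as the call begins (- or left out, the last holds). The fingers move at their own pace and stop on an object; the grip force is fixed at half the most. Time passes only in rows, so rows that do not move let the fingers close. It gives the time, the measured TCP pose, the force, the opening and the grip force at its end, in the units of the state.
- readout.state(): the state, without advancing time (a new reading comes with each control period).
- vision.read_camera(name): name is "scene" or "side" or "wrist"; returns a dict with "color" (420x560x3 uint8, red, green, blue), "fx", "fy", "cx", "cy" (pixels), "world_from_camera" (4x4, takes a point from camera to world coordinates); the wrist camera has in their place "mount" (4x4, takes a point from camera to tool coordinates, whose origin is the TCP and whose axes are the flange's). Camera axes: x right, y down, z forward; pixel columns grow to the right and rows downward; lengths in m; the calibration is good to about 2 mm. A picture is of the moment at which its call begins: read the wrist's pose just before it. There is no depth.
- workorder.sign_off(): hands the job in; it is judged then, once.
The state is a dict: "clock": time; "joints": joint angles; "joint_velocities": joint speeds; "joint_torque": joint torques, N m; "eef_pos": TCP position; "orientation": TCP orientation; "wrist_force": force on the tool from outside, world axes, zero at the start; "ft_torque": the same for the moment, N m; "width": finger opening in m; "finger_force": force on a finger pad.
Only numpy, scipy, OpenCV 4.12 (cv2) and the standard library are available. Lean on these libraries where they do the work, as an engineer would, in place of code of your own. Each camera call takes 0.05 s, during which the arm holds its last target. There are 200 camera calls.

### The job

Swing the clamp strap clear of the V-block, lay every guide pillar from the bench fully home in a V-groove of its own with its square head clear of the rails, about centred between the two rails, and only then swing the strap back square across them. Screw the castle nut down clockwise to two full turns from the top of its thread, so that the strap's pad presses on the pillars and the nut's cross slot lines up with the slot in the stud, and then set the locking key upright, right down into both slots. Leave the hammer, the jar and the loose steel parallel where they are.

Things in the scene. Friction and masses are not known exactly. Their poses are not given: they have to be found in the camera images.
- fixture: Fixed steel V-block fixture on a base plate 130 x 290 x 14 mm. Origin: on the bench under the stud axis; z up, x along the grooves, which lie at y -98, -152, -206 mm. Each is a 90-degree V in two rails 12 mm thick, centred at x -30 and +30 mm (48 mm free between them, down to the base plate). Rail tops 46 mm high, grooves 32 mm wide at the top
- groove0 (a point): centre of a pillar lying home in the groove nearest the stud (fixture x 0, y -98, 50 mm above the bench); axes as the fixture
- groove1 (a point): the same for the middle groove (y -152 mm)
- groove2 (a point): the same for the outer groove (y -206 mm)
- stud_slot (a point): middle of the floor of the fixed stud's cross slot, on the stud axis, 125 mm above the bench; axes as the fixture. Stud 26 mm thick, top at 142 mm; slot 14 mm wide along x, open above and at both ends. The key's underside rests here when home, its middle (key_mid) 28 mm higher
- strap (a joint): swing of the clamp strap about the stud axis, rad: 0 = at its stop, pointing along the fixture's -y, square across all grooves (starts near there); grows anticlockwise seen from above (towards +x), up to 1.7. Beyond 1.4 all grooves are clear. Stays where left; takes 1 to 3 N at the post. Dark bar 34 wide, 16 thick, 224 mm long from the stud axis, a sprung rubber pad under it
- strap_post (a point): middle of the upright round post (16 mm thick, 42 mm tall) by which the strap is swung; it stands on the strap's top face 125 mm from the stud axis; this point is 20 mm above that face and 22 mm below the post's top. Strap and post come down with the nut
- nut (a joint): turn of the castle nut, rad, grows as it is screwed down (clockwise from above); 0 = top of the thread, stop at 13.4; starts at 0 to 2.5. Nut and strap sink 6 mm a turn. At 12.57 (two turns) its slot lines up with the stud's, its floor 1 mm below the stud's, and the pad presses the pillars (6 N); half a turn earlier it does not touch yet. Stays where left; takes 0.15 N m
- nut_hex (a point): centre of the castle nut's hexagon, on the stud axis, 121 mm above the bench at 0 turns, 109 at 2; z up, x along its cross slot. Hexagon 30 mm tall, 52 mm across flats (60 corners), two flats facing along y, the rest at 60-degree steps. On top a crown 16 mm tall, of two blocks within 30 mm of the axis, slot 15 mm wide between them, open above. Strap and washer lie right under the hexagon
- key_mid (a point): locking key of plain steel, its middle, 28 mm above its underside; x along it, z up. Bar 104 long x 10 thick x 14 high, a cross foot (12 x 40 x 14 mm) at each end; upright flat grip in the middle, 44 long x 10 thick, to 56 mm above the underside. Stands on its feet; 0.18 kg. When home its feet hang outside the nut, and the nut's crown reaches 15 mm above its underside
- pillar0_mid (a point): guide pillar (one of up to three alike; None if absent): round steel bar 28 mm thick, 150 mm long in all, lying; the last 25 mm at the +x end are a dark square head 28 x 28 mm. This point: its middle, on its axis, x along it towards the head. About 0.45 kg; lies flat on its head, so does not roll. May go in a groove either way round
- pillar1_mid (a point): guide pillar (one of up to three alike; None if absent): round steel bar 28 mm thick, 150 mm long in all, lying; the last 25 mm at the +x end are a dark square head 28 x 28 mm. This point: its middle, on its axis, x along it towards the head. About 0.45 kg; lies flat on its head, so does not roll. May go in a groove either way round
- pillar2_mid (a point): guide pillar (one of up to three alike; None if absent): round steel bar 28 mm thick, 150 mm long in all, lying; the last 25 mm at the +x end are a dark square head 28 x 28 mm. This point: its middle, on its axis, x along it towards the head. About 0.45 kg; lies flat on its head, so does not roll. May go in a groove either way round
- hammer: a hammer, 280 mm long, lying beyond the work; bystander
- fluid: a jar of marking fluid, 60 mm wide, 90 mm high; bystander; origin under its middle
- parallel: a steel parallel, 120 x 40 x 25 mm, near the robot; bystander; origin under its middle
Not all that is in view belongs to the job. Leave any green look-alike of the part that bears pillar1_mid alone. What is shaped like the part that bears pillar2_mid but blue is not meant.

How it is judged:
On the way, in this order (a step that is already met when the one before it is completed fails the run):
1. every pillar lies home in a groove while the strap is swung clear ((horizontal distance between pillar0_mid and groove0 below 0.018 m or horizontal distance between pillar0_mid and groove1 below 0.018 m or horizontal distance between pillar0_mid and groove2 below 0.018 m) and z of pillar0_mid in the frame of fixture between 0.047 and 0.0525 m and angle between the x axis of each of pillar0_mid, pillar1_mid, pillar2_mid and the x axis of fixture, either way round below 0.06 rad and (horizontal distance between pillar1_mid and groove0 below 0.018 m or horizontal distance between pillar1_mid and groove1 below 0.018 m or horizontal distance between pillar1_mid and groove2 below 0.018 m) and z of pillar1_mid in the frame of fixture between 0.047 and 0.0525 m and (horizontal distance between pillar2_mid and groove0 below 0.018 m or horizontal distance between pillar2_mid and groove1 below 0.018 m or horizontal distance between pillar2_mid and groove2 below 0.018 m) and z of pillar2_mid in the frame of fixture between 0.047 and 0.0525 m and value of joint strap above 0.5 rad), for 0.2 s.
2. the strap is swung back square across the pillars ((horizontal distance between pillar0_mid and groove0 below 0.018 m or horizontal distance between pillar0_mid and groove1 below 0.018 m or horizontal distance between pillar0_mid and groove2 below 0.018 m) and z of pillar0_mid in the frame of fixture between 0.047 and 0.0525 m and angle between the x axis of each of pillar0_mid, pillar1_mid, pillar2_mid and the x axis of fixture, either way round below 0.06 rad and (horizontal distance between pillar1_mid and groove0 below 0.018 m or horizontal distance between pillar1_mid and groove1 below 0.018 m or horizontal distance between pillar1_mid and groove2 below 0.018 m) and z of pillar1_mid in the frame of fixture between 0.047 and 0.0525 m and (horizontal distance between pillar2_mid and groove0 below 0.018 m or horizontal distance between pillar2_mid and groove1 below 0.018 m or horizontal distance between pillar2_mid and groove2 below 0.018 m) and z of pillar2_mid in the frame of fixture between 0.047 and 0.0525 m and value of joint strap below 0.12 rad), for 0.2 s.
3. the nut is screwed down two turns from the top, its slot in line with the stud's (all of step 2 and value of joint nut between 12.4564 and 12.6764 rad), for 0.2 s.
At the end, for the whole second after the job is handed in: Pillars home in grooves: middle within 18 mm of the groove centre, 47 to 52.5 mm high, axis within 0.06 rad. Strap within 0.12 rad of square. Nut within 0.11 rad of 2 turns. Key at rest in both slots: upright, middle within 14 mm of the stud axis, 149.5 to 156.5 mm high, within 0.2 rad of the slot (all of step 3 and horizontal distance between key_mid and stud_slot below 0.014 m and z of key_mid in the frame of fixture between 0.1495 and 0.1565 m and angle between the x axis of key_mid and the x axis of fixture, either way round below 0.2 rad and angle between key_mid's own z axis and vertical below 0.12 rad and linear speed of key below 0.02 m/s); the robot touches nothing.
It fails at once if the hammer is moved by more than 30 mm (distance of hammer from where it was at the start of the episode above 0.03 m).
It fails at once if the jar is moved by more than 30 mm (distance of fluid from where it was at the start of the episode above 0.03 m).
It fails at once if the steel parallel is moved by more than 30 mm (distance of parallel from where it was at the start of the episode above 0.03 m).
Of pillar0, pillar1, pillar2 only 2 to 3 are there at a start; the rules pass over those that are not, and their reading is None.
At some moment in a run one of key may be knocked a few centimetres aside while the robot is not near it.
Once in a run the grip may slacken for a moment while it holds something.
It also fails if it takes over 210 s, if anything falls off the work surface, if the arm or the gripper's body presses on something with over 40 N, if the wrist force passes 120 N, or if a joint passes its speed limit or range.

## Working session

There is one attempt and no reset: what is moved stays moved. The work goes in short steps, Python scripts to look and compute and a shell command to move; the robot and the scene stay as the last step left them, time stands still between calls to the robot, and variables do not carry over. Pictures are saved under pics/ and viewed, at most 14 in all, crops included, and the job is handed in when it is done.

```bash
ls; mkdir -p pics; python3 - <<'E'
from cell import readout, vision
import cv2, numpy as np, pickle
print(readout.state())
for n in ["scene","side"]:
    c=vision.read_camera(n); cv2.imwrite(f"pics/{n}0.png",c["color"][:,:,::-1]); pickle.dump(c,open(f"pics/{n}0.pkl","wb"))
    print(n,c["fx"],c["fy"],c["cx"],c["cy"],np.round(c["world_from_camera"],3).tolist())
E
```

```text
pics
{'clock': 0.0, 'joints': array([-8.65298803e-01,  4.08455541e-02,  8.38371089e-02, -4.70245309e-04,
       -1.61548494e+00, -3.33703153e-01]), 'joint_velocities': array([ 0.00201182, -0.00185936,  0.00048944,  0.00172135, -0.00152712,
       -0.00076718]), 'joint_torque': array([ 3.12753118e-04, -3.68198884e+01,  3.47410226e+01,  6.93223402e+00,
       -5.43364775e-03, -3.26143613e-06]), 'eef_pos': array([ 0.21793312, -0.55865659,  0.21507294]), 'orientation': array([-1.84838391e-01,  9.82768535e-01,  8.53173790e-04, -2.17429238e-04]), 'wrist_force': array([-0.02581301,  0.64271282,  0.48980523]), 'ft_torque': array([ 0.00216184, -0.01485417,  0.01333608]), 'finger_force': 0.0, 'width': 0.08529984010832832}
scene 478.2535761111032 478.2535761111032 281.08284348791983 216.78405745456453 [[0.844, 0.409, -0.347, 0.987], [0.536, -0.623, 0.569, -0.753], [0.016, -0.667, -0.745, 1.073], [0.0, 0.0, 0.0, 1.0]]
side 518.1926497781474 518.1926497781474 274.5259331161138 202.87185387957334 [[-0.966, -0.153, 0.209, 0.202], [-0.259, 0.581, -0.772, 1.235], [-0.003, -0.8, -0.6, 1.073], [0.0, 0.0, 0.0, 1.0]]
```

View pics/scene0.png

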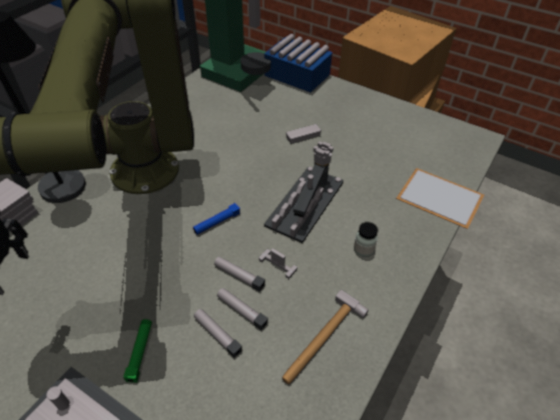

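View pics/side0.png

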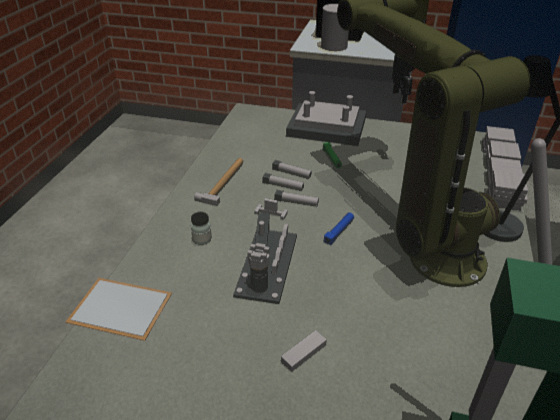

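The scene camera shows the fixture at about (305,200), key (278,262), three steel pillars at (240,273), (242,308) and (217,331) with dark heads lower-right, jar (367,237) and hammer (325,335). The blue (217,218) and green (138,350) bars are decoys, and the parallel is at (303,133). In the side view the fixture is at (265,265), the key at (270,210) and the pillars at (290,170–198).

```bash
cat > h.py <<'E'
import numpy as np, cv2, pickle
from scipy.spatial.transform import Rotation as R
def load(n): return pickle.load(open(f"pics/{n}.pkl","rb"))
def ray(c,u,v,T=None):
    T=c["world_from_camera"] if T is None else T
    d=T[:3,:3]@np.array([(u-c["cx"])/c["fx"],(v-c["cy"])/c["fy"],1]); return T[:3,3],d
def onz(c,u,v,z,T=None):
    o,d=ray(c,u,v,T); return o+d*(z-o[2])/d[2]
def proj(c,p,T=None):
    T=c["world_from_camera"] if T is None else T
    q=T[:3,:3].T@(np.asarray(p)-T[:3,3]); return np.array([c["fx"]*q[0]/q[2]+c["cx"],c["fy"]*q[1]/q[2]+c["cy"]])
E
python3 - <<'E'
from h import *
for n,(x0,x1,y0,y1),s in [("scene",(180,380,130,360),2.6),("side",(180,380,140,310),3.5)]:
    im=load(n+"0")["color"][y0:y1,x0:x1,::-1]
    im=cv2.resize(im,None,fx=s,fy=s,interpolation=cv2.INTER_CUBIC)
    im=cv2.convertScaleAbs(im,alpha=1.5)
    cv2.imwrite(f"pics/{n}0c.png",im)
E
```

```text
(no output)
```

View pics/scene0c.png

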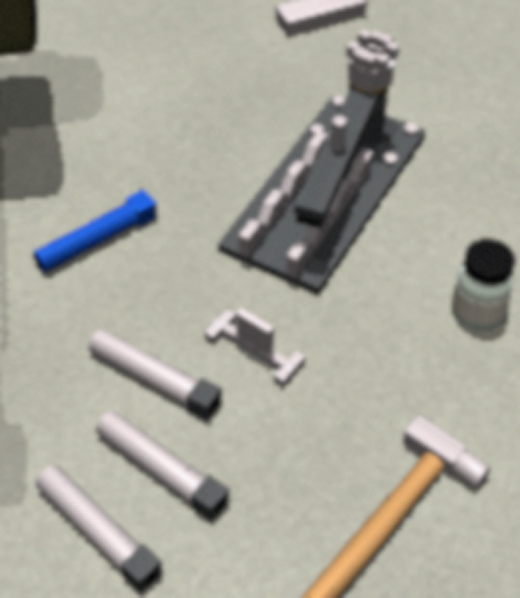

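View pics/side0c.png

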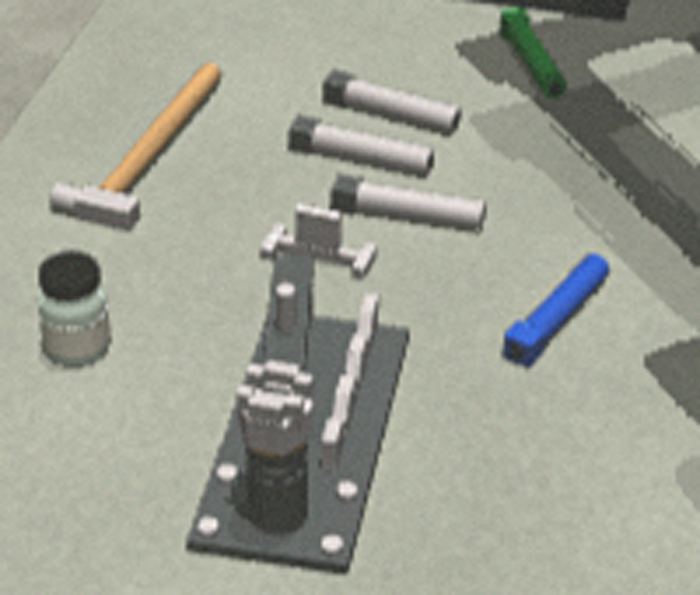

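```bash
python3 - <<'E'
from h import *
S=load("scene0");D=load("side0")
s=lambda x,y,z:onz(S,180+x/2.6,130+y/2.6,z)
d=lambda x,y,z:onz(D,180+x/3.5,140+y/3.5,z)
def tri(a,b):
    o1,d1=ray(S,180+a[0]/2.6,130+a[1]/2.6);o2,d2=ray(D,180+b[0]/3.5,140+b[1]/3.5)
    A=np.c_[d1,-d2];t=np.linalg.lstsq(A,o2-o1,rcond=None)[0]
    return ((o1+d1*t[0]+o2+d2*t[1])/2).round(4),np.linalg.norm(o1+d1*t[0]-o2-d2*t[1]).round(4)
print("nuttop",tri((372,46),(275,385)))
print("post top",tri((341,121),(286,289)))
# end centres of pillars: tail, head (scene / side)
for nm,a in {"A":[(96,346),(208,398),(484,213),(338,193)],"B":[(105,427),(213,498),(430,160),(297,133)],"C":[(46,482),(146,570),(457,119),(332,88)]}.items():
    p=[s(*a[0],.014),s(*a[1],.014),d(*a[2],.014),d(*a[3],.014)]
    for i in(0,2):
        v=p[i+1]-p[i];print(nm,"mid",((p[i]+p[i+1])/2).round(4),"len",np.linalg.norm(v).round(3),"yaw",np.degrees(np.arctan2(v[1],v[0])).round(1))
print("plate scene",[s(*q,.014)[:2].round(4) for q in[(220,247),(318,289),(423,133),(335,97)]])
print("plate side",[d(*q,.014)[:2].round(4) for q in[(408,330),(348,565),(190,547)]])
print("rail ends",[s(*q,.046)[:2].round(4) for q in[(247,231),(318,131),(296,248),(366,156)]])
print("rail L side",[d(*q,.046)[:2].round(4) for q in[(371,297),(332,435)]])
print("key feet scene",[s(*q,.012)[:2].round(4) for q in[(220,325),(289,368)]],"side",[d(*q,.012)[:2].round(4) for q in[(272,244),(362,260)]])
print("grip top",tri((252,322),(318,211)))
print("jar top", tri((490,255),(70,270)),"strap end",s(312,208,.095))
E
```

```text
nuttop (array([0.5114, 0.2575, 0.1469]), np.float64(0.0005))
post top (array([0.5394, 0.1362, 0.1393]), np.float64(0.0033))
A mid [ 0.5054 -0.1776  0.014 ] len 0.135 yaw 4.3
A mid [ 0.5019 -0.1726  0.014 ] len 0.146 yaw 1.6
B mid [ 0.5735 -0.2607  0.014 ] len 0.135 yaw -3.1
B mid [ 0.5713 -0.2557  0.014 ] len 0.145 yaw -5.0
C mid [ 0.5636 -0.3481  0.014 ] len 0.136 yaw -9.1
C mid [ 0.5593 -0.3422  0.014 ] len 0.145 yaw -9.8
plate scene [array([0.4704, 0.0027]), array([0.5938, 0.0109]), array([0.576 , 0.2931]), array([0.4528, 0.29  ])]
plate side [array([0.4607, 0.0159]), array([0.4422, 0.3015]), array([0.5667, 0.3151])]
rail ends [array([0.498 , 0.0155]), array([0.4822, 0.1955]), array([0.5562, 0.0241]), array([0.5506, 0.1902])]
rail L side [array([0.495, 0.017]), array([0.4829, 0.197 ])]
key feet scene [array([ 0.5306, -0.0874]), array([ 0.6217, -0.0948])] side [array([ 0.6157, -0.0768]), array([ 0.5263, -0.0748])]
grip top (array([ 0.5729, -0.09  ,  0.0501]), np.float64(0.0009))
jar top (array([0.7475, 0.0962, 0.0865]), np.float64(0.0014)) strap end [0.56159293 0.04462951 0.095     ]
```

```bash
cat >> h.py <<'E'
def st():
    from cell import readout
    return readout.state()
def plan(p,yaw_deg=None,s=None):
    """twist total (units), then dp total (units) in the tool frame after twist"""
    s=s or st(); Rm=R.from_quat(s["orientation"]); x=Rm.as_matrix()[:,0]
    psi=np.degrees(np.arctan2(x[1],x[0])); dy=0 if yaw_deg is None else (yaw_deg-psi+180)%360-180
    if yaw_deg is not None and abs(dy)>179: print("half turn!")
    tw=-np.radians(dy)/.08
    R2=Rm*R.from_rotvec([0,0,tw*.08])
    dp=R2.inv().apply(np.asarray(p)-s["eef_pos"])/.02
    print("psi",psi.round(2),"tilt",(Rm.as_matrix()[:2,2]*1000).round(1),"q6",s["joints"][5].round(2),"pos",s["eef_pos"].round(4),"t",round(s["clock"],1),"w",round(s["width"],4),"| twist",tw.round(2),"dp",dp.round(2))
def wshot(n):
    from cell import vision
    s=st(); c=vision.read_camera("wrist"); T=np.eye(4);T[:3,:3]=R.from_quat(s["orientation"]).as_matrix();T[:3,3]=s["eef_pos"]
    c["world_from_camera"]=T@c["mount"]; pickle.dump(c,open(f"pics/{n}.pkl","wb")); return c
E
python3 - <<'E'
from h import *
plan([.55,-.26,.36],-180)
c=wshot("w0");print(c["mount"].round(3),c["fx"])
E
```

```text
psi -158.69 tilt [-0.7  1.5] q6 -0.33 pos [ 0.2179 -0.5587  0.2152] t 0.1 w 0.0856 | twist 4.65 dp [-16.6   14.94  -7.23]
[[ 0.    -0.952 -0.306  0.078]
 [ 1.     0.001 -0.    -0.   ]
 [ 0.    -0.306  0.952 -0.158]
 [ 0.     0.     0.     1.   ]] 337.7621654542396
```

```bash
python3 -m pendant '[{"dp":[0,0,-1],"twist":[0,0,0.93]},{"dp":[0,0,-1],"twist":[0,0,0.93]},{"dp":[0,0,-1],"twist":[0,0,0.93]},{"dp":[0,0,-1],"twist":[0,0,0.93]},{"dp":[0,0,-1],"twist":[0,0,0.93]},{"dp":[-1,0.9,-0.4],"twist":[0,0,0]},{"dp":[-1,0.9,-0.4],"twist":[0,0,0]},{"dp":[-1,0.9,-0.4],"twist":[0,0,0]},{"dp":[-1,0.9,-0.4],"twist":[0,0,0]},{"dp":[-1,0.9,-0.4],"twist":[0,0,0]},{"dp":[-1,0.9,-0.2],"twist":[0,0,0]},{"dp":[-1,0.9,0],"twist":[0,0,0]}]' 0.3 && python3 -m pendant '[{"dp":[-1,0.9,0],"twist":[0,0,0]},{"dp":[-1,0.9,0],"twist":[0,0,0]},{"dp":[-1,0.9,0],"twist":[0,0,0]},{"dp":[-1,0.9,0],"twist":[0,0,0]},{"dp":[-1,0.9,0],"twist":[0,0,0]},{"dp":[-1,0.9,0],"twist":[0,0,0]},{"dp":[-1,0.9,0],"twist":[0,0,0]},{"dp":[-1,0.9,0],"twist":[0,0,0]},{"dp":[-1,0.9,0],"twist":[0,0,0]},{"dp":[-0.6,0.9,0],"twist":[0,0,0]},{"dp":[0,0,0],"twist":[0,0,0]},{"dp":[0,0,0],"twist":[0,0,0]}]' && python3 - <<'E'
from h import *
plan([.55,.05,.34],-176.4)
c=wshot("w1");cv2.imwrite("pics/w1.png",c["color"][:,:,::-1])
E
```

```text
clock: 1.15
eef_pos: [0.3589, -0.4322, 0.3611]
orientation: [0.0, 1.0, -0.0, 0.001]
wrist_force: [-0.8, -1.0, -0.6]
width: 0.0301
finger_force: 0.0
clock: 2.15
eef_pos: [0.5506, -0.2521, 0.3592]
orientation: [-0.001, 1.0, 0.0, -0.001]
wrist_force: [-0.7, -0.5, 0.8]
width: 0.03
finger_force: 0.0
psi -179.9 tilt [-1.5  0.4] q6 -1.47 pos [ 0.5506 -0.2521  0.3592] t 2.1 w 0.03 | twist -0.76 dp [-0.92 15.08  0.97]
```

View pics/w1.png

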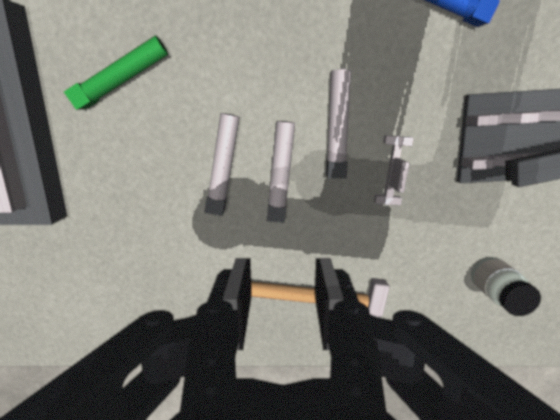

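The wrist view shows the three steel pillars at (222,163), (281,170) and (338,123), heads down-image (outward), the key at (396,172), and the fixture at the right edge. The hammer and jar are clear of the pillars.

```bash
python3 - <<'E'
from h import *
c=load("w1")
for n,a,b in[("C",(229,115),(215,212)),("B",(286,123),(277,219)),("A",(339,71),(336,176))]:
    p,q=onz(c,*a,.016),onz(c,*b,.016);v=q-p;print(n,((p+q)/2).round(4),np.linalg.norm(v).round(3),np.degrees(np.arctan2(v[1],v[0])).round(1))
p,q=onz(c,399,140,.014),onz(c,389,201,.014);v=q-p;print("key",((p+q)/2).round(4),np.linalg.norm(v).round(3),np.degrees(np.arctan2(v[1],v[0])).round(1))
print("plate",[onz(c,*p,.014)[:2].round(4) for p in[(467,96),(459,180)]])
E
```

```text
C [ 0.5648 -0.3437  0.016 ] 0.149 -11.1
B [ 0.576  -0.2544  0.016 ] 0.147 -5.2
A [ 0.5066 -0.1734  0.016 ] 0.147 1.3
key [ 0.5733 -0.0844  0.014 ] 0.094 -3.4
plate [array([0.4652, 0.008 ]), array([0.5865, 0.0162])]
```

```bash
python3 -m pendant '[{"dp":[0,1,0],"twist":[0,0,-0.76]},{"dp":[0,1,0],"twist":[0,0,0]},{"dp":[0,1,0],"twist":[0,0,0]},{"dp":[0,1,0],"twist":[0,0,0]},{"dp":[0,1,0],"twist":[0,0,0]},{"dp":[0,1,0],"twist":[0,0,0]},{"dp":[0,1,0],"twist":[0,0,0]},{"dp":[0,1,0],"twist":[0,0,0]},{"dp":[0,1,0],"twist":[0,0,0]},{"dp":[0,1,0],"twist":[0,0,0]},{"dp":[0,1,0],"twist":[0,0,0]},{"dp":[0,1,0],"twist":[0,0,0]}]' && python3 -m pendant '[{"dp":[0,1,0],"twist":[0,0,0]},{"dp":[0,1,0],"twist":[0,0,0]},{"dp":[0,1,0],"twist":[0,0,0]},{"dp":[0,1,0],"twist":[0,0,0]},{"dp":[0,1,0],"twist":[0,0,0]},{"dp":[0,1,0],"twist":[0,0,0]},{"dp":[0,0.4,0],"twist":[0,0,0]},{"dp":[0,0,0],"twist":[0,0,0]},{"dp":[0,0,0],"twist":[0,0,0]}]' && python3 - <<'E'
from h import *
plan([.55,.05,.34],-176.4)
c=wshot("w2");cv2.imwrite("pics/w2.png",c["color"][:,:,::-1])
E
```

```text
clock: 3.2
eef_pos: [0.5362, -0.0137, 0.3606]
orientation: [-0.03, 1.0, 0.0, 0.0]
wrist_force: [1.6, -0.2, -1.1]
width: 0.0301
finger_force: 0.0
clock: 3.95
eef_pos: [0.529, 0.1135, 0.3603]
orientation: [-0.03, 1.0, -0.0, 0.0]
wrist_force: [-0.4, -1.6, 0.2]
width: 0.0298
finger_force: 0.0
psi -176.54 tilt [ 0.2 -0.1] q6 -2.09 pos [0.529  0.1135 0.3603] t 4.0 w 0.0298 | twist -0.03 dp [-0.85 -3.24  1.02]
```

View pics/w2.png

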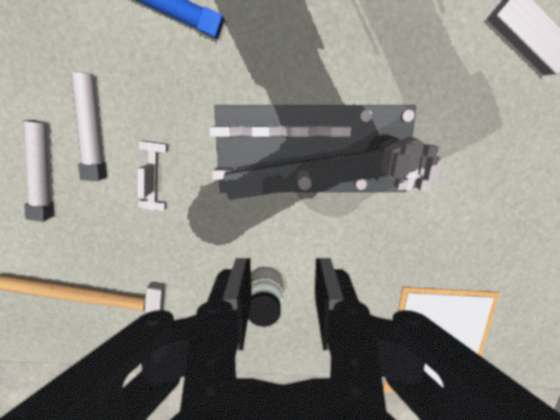

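The wrist view shows the plate square in the image at (215–415, 105–192), the nut at (410,162), post top (305,180) and left rail along row 131. The key at (153,176) has not moved.

```bash
python3 - <<'E'
from h import *
c=load("w2")
print("plate",[onz(c,*p,.014)[:2].round(4) for p in[(215,105),(416,105),(414,191),(215,192)]])
print("nut",onz(c,411,163,.150).round(4),"post",onz(c,305,179,.139).round(4),"rail",[onz(c,*p,.046)[:2].round(4) for p in[(209,131),(351,131)]])
p,q=onz(c,153,146,.014),onz(c,153,207,.014);v=q-p;print("key",((p+q)/2).round(4),np.linalg.norm(v).round(3),np.degrees(np.arctan2(v[1],v[0])).round(1))
p,q=onz(c,84,72,.016),onz(c,92,180,.016);print("A",((p+q)/2).round(4))
im=cv2.resize(c["color"][130:210,280:460,::-1],None,fx=4,fy=4,interpolation=cv2.INTER_CUBIC);cv2.imwrite("pics/w2c.png",cv2.convertScaleAbs(im,alpha=2))
E
```

```text
plate [array([0.4628, 0.0123]), array([0.4454, 0.2986]), array([0.5711, 0.3185]), array([0.5914, 0.0122])]
nut [0.5075 0.2529 0.15  ] post [0.5349 0.1391 0.139 ] rail [array([0.4966, 0.0102]), array([0.4848, 0.204 ])]
key [ 0.5741 -0.082   0.014 ] 0.095 -3.2
A [ 0.5067 -0.1711  0.016 ]
```

View pics/w2c.png

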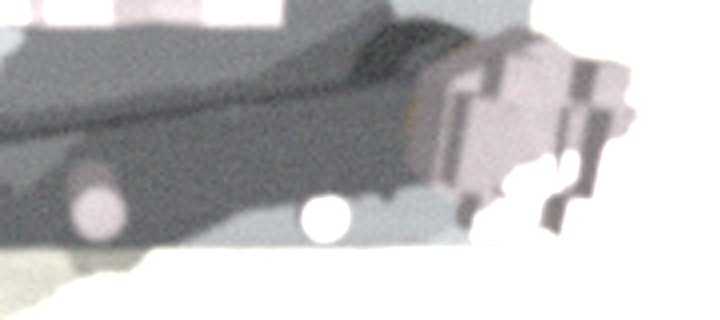

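The slot direction isn't clear from this angle, so I'll read it from overhead later. The post top is at about (304,183), consistent with (0.539, 0.137). I'll cage the post now and swing the strap.

```bash
python3 -m pendant '[{"dp":[0,0,1],"twist":[0,0,-1]},{"dp":[0,0,1],"twist":[0,0,-1]},{"dp":[0,0,1],"twist":[0,0,-1]},{"dp":[0,0,1],"twist":[0,0,-1]},{"dp":[0,0,1],"twist":[0,0,-1]},{"dp":[0,0,1],"twist":[0,0,-1]},{"dp":[0,0,0],"twist":[0,0,-1]},{"dp":[0,0,0],"twist":[0,0,-1]},{"dp":[0,0,0],"twist":[0,0,-1]},{"dp":[0,0,0],"twist":[0,0,-1]},{"dp":[0,0,0],"twist":[0,0,-1]},{"dp":[0,0,0],"twist":[0,0,-1]}]' 0 && python3 -m pendant '[{"dp":[0,0,0],"twist":[0,0,-1]},{"dp":[0,0,0],"twist":[0,0,-1]},{"dp":[0,0,0],"twist":[0,0,-1]},{"dp":[0,0,0],"twist":[0,0,-1]},{"dp":[0,0,0],"twist":[0,0,-1]},{"dp":[0,0,0],"twist":[0,0,-1]},{"dp":[0,0,0],"twist":[0,0,-1]},{"dp":[0,0,0],"twist":[0,0,-1]},{"dp":[0,0,0],"twist":[0,0,-1]},{"dp":[0,0,0],"twist":[0,0,-0.7]},{"dp":[0,0,0],"twist":[0,0,0]},{"dp":[0,0,0],"twist":[0,0,0]}]' && python3 - <<'E'
from h import *
plan([.5385,.137,.125],-77)
c=wshot("w3");cv2.imwrite("pics/w3.png",c["color"][:,:,::-1])
E
```

```text
clock: 5.0
eef_pos: [0.5292, 0.1129, 0.2404]
orientation: [-0.489, 0.872, -0.0, 0.0]
wrist_force: [1.2, -0.2, 0.3]
width: 0.0427
finger_force: 0.0
clock: 6.0
eef_pos: [0.5291, 0.1133, 0.2403]
orientation: [0.781, -0.624, 0.0, -0.0]
wrist_force: [0.7, -0.4, 0.6]
width: 0.0428
finger_force: 0.0
psi -77.24 tilt [0.3 0.1] q6 -0.36 pos [0.5291 0.1133 0.2403] t 6.0 w 0.0428 | twist -0.05 dp [-1.05 -0.72  5.77]
```

View pics/w3.png

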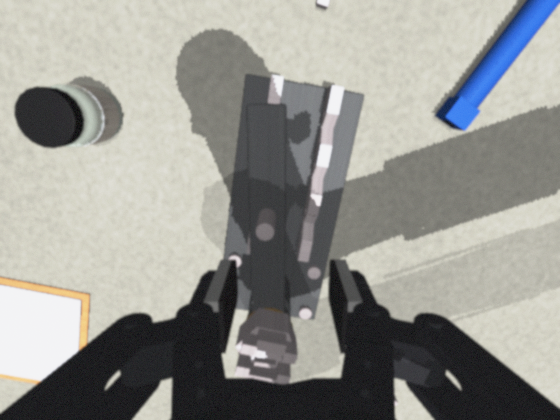

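The strap is vertical in the image, so the tool is radial. The post top is at (264,231).

```bash
python3 - <<'E'
from h import *
c=load("w3")
p=onz(c,264,231,.139);print(p.round(4),onz(c,266,212,.097).round(4));p[2]=.125;plan(p)
print("plate edges", [onz(c,*q,.014)[:2].round(4) for q in[(245,74),(363,94),(316,318)]])
E
```

```text
[0.539  0.1396 0.139 ] [0.5399 0.1371 0.097 ]
psi -77.23 tilt [0.2 0.2] q6 -0.36 pos [0.5291 0.1135 0.2403] t 6.0 w 0.0426 | twist -0.0 dp [-1.16 -0.77  5.76]
plate edges [array([0.5916, 0.0191]), array([0.4638, 0.0106]), array([0.4423, 0.2956])]
```

```bash
python3 -m pendant '[{"dp":[-0.58,-0.385,0],"twist":[0,0,0]},{"dp":[-0.58,-0.385,0],"twist":[0,0,0]},{"dp":[0,0,1],"twist":[0,0,0]},{"dp":[0,0,1],"twist":[0,0,0]},{"dp":[0,0,1],"twist":[0,0,0]},{"dp":[0,0,1],"twist":[0,0,0]},{"dp":[0,0,1],"twist":[0,0,0]},{"dp":[0,0,0.75],"twist":[0,0,0]},{"dp":[0,0,0],"twist":[0,0,0]}]' && python3 -m pendant '[{"dp":[0,0,0],"twist":[0,0,0]},{"dp":[0,0,0],"twist":[0,0,0]},{"dp":[0,0,0],"twist":[0,0,-0.5]},{"dp":[0,-0.5,0],"twist":[0,0,-1]},{"dp":[0,-0.5,0],"twist":[0,0,-1]},{"dp":[0,-0.5,0],"twist":[0,0,-1]},{"dp":[0,-0.5,0],"twist":[0,0,-1]},{"dp":[0,-0.5,0],"twist":[0,0,-1]},{"dp":[0,-0.5,0],"twist":[0,0,-1]},{"dp":[0,-0.5,0],"twist":[0,0,-1]}]' 0.43 && python3 -c "
from h import *
import math
a=-77+math.degrees(7.5*.08)
plan([.512+.125*math.cos(math.radians(a)),.259+.125*math.sin(math.radians(a)),.125],a)"
```

```text
clock: 6.8
eef_pos: [0.5371, 0.1407, 0.1207]
orientation: [0.782, -0.623, -0.002, 0.003]
wrist_force: [-0.6, -0.2, -0.1]
width: 0.0426
finger_force: 0.0
clock: 7.63
eef_pos: [0.6005, 0.1745, 0.1269]
orientation: [0.932, -0.362, 0.001, -0.001]
wrist_force: [1.1, -1.0, -0.5]
width: 0.0245
finger_force: 0.0
psi -42.48 tilt [2.3 1.1] q6 0.23 pos [0.6005 0.1745 0.1269] t 7.6 w 0.0245 | twist 0.03 dp [ 0.13 -0.11  0.1 ]
```

```bash
python3 -m pendant '[{"dp":[0,-0.5,0],"twist":[0,0,-1]},{"dp":[0,-0.5,0],"twist":[0,0,-1]},{"dp":[0,-0.5,0],"twist":[0,0,-1]},{"dp":[0,-0.5,0],"twist":[0,0,-1]},{"dp":[0,-0.5,0],"twist":[0,0,-1]},{"dp":[0,-0.5,0],"twist":[0,0,-1]},{"dp":[0,-0.5,0],"twist":[0,0,-1]},{"dp":[0,-0.5,0],"twist":[0,0,-1]},{"dp":[0,-0.5,0],"twist":[0,0,-1]},{"dp":[0,-0.5,0],"twist":[0,0,-1]},{"dp":[0,-0.5,0],"twist":[0,0,-1]},{"dp":[0,0,0],"twist":[0,0,0]}]' && python3 -m pendant '[{"dp":[0,0.15,0],"twist":[0,0,0]},{"dp":[0,0,-1],"twist":[0,0,0]},{"dp":[0,0,-1],"twist":[0,0,0]},{"dp":[0,0,-1],"twist":[0,0,0]},{"dp":[0,0,-1],"twist":[0,0,0]},{"dp":[0,0,-1],"twist":[0,0,0]},{"dp":[0,0,-1],"twist":[0,0,0]},{"dp":[0,0,0],"twist":[0,0,0]}]' 0 && python3 - <<'E'
from h import *
from cell import vision
plan([.507,-.1725,.20],-179)
c=vision.read_camera("scene");pickle.dump(c,open("pics/scene1.pkl","wb"))
im=cv2.resize(c["color"][120:360,180:400,::-1],None,fx=2.5,fy=2.5,interpolation=cv2.INTER_CUBIC);cv2.imwrite("pics/scene1c.png",cv2.convertScaleAbs(im,alpha=1.5))
E
```

```text
clock: 8.63
eef_pos: [0.6357, 0.2761, 0.1264]
orientation: [0.998, 0.069, 0.001, -0.001]
wrist_force: [0.4, 0.2, -0.6]
width: 0.0242
finger_force: 0.0
clock: 9.3
eef_pos: [0.6373, 0.2702, 0.2517]
orientation: [0.998, 0.066, 0.004, -0.001]
wrist_force: [-0.7, -0.3, 1.0]
width: 0.0428
finger_force: 0.0
psi 7.52 tilt [7.8 3.5] q6 1.01 pos [0.6373 0.2702 0.2517] t 9.3 w 0.0428 | twist -37.85 dp [  6.92 -22.03   2.46]
```

View pics/scene1c.png

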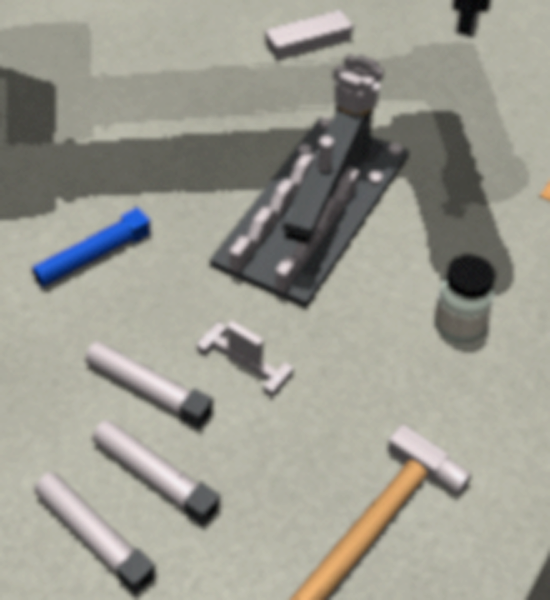

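The strap has not moved, because the cage missed the post. The post top is still at about scene pixel (310,177). I'll re-triangulate it from all views.

```bash
python3 - <<'E'
from h import *
V=[("scene1",310,177),("side0",180+286/3.5,140+289/3.5),("w2",304.5,183.2),("w3",264,231)]
def tri(V):
    A=np.zeros((3,3));b=np.zeros(3)
    for n,u,v in V:
        o,d=ray(load(n),u,v);d/=np.linalg.norm(d);P=np.eye(3)-np.outer(d,d);A+=P;b+=P@o
    p=np.linalg.solve(A,b);print(p.round(4),[ (proj(load(n),p)-[u,v]).round(1) for n,u,v in V])
tri(V);tri(V[:2]);tri(V[2:]);tri(V[:2]+V[3:]);tri(V[:2]+V[2:3])
c=load("w3");print("tcp proj",proj(c,[.537,.1407,.12]))
for n in V: print(n[0],[ (z,onz(load(n[0]),n[1],n[2],z)[:2].round(4)) for z in(.12,.13,.14,.15)])
E
```

```text
[0.5387 0.1374 0.1392] [array([ 0.6, -0.9]), array([-0.4,  0.4]), array([-1.2, -1. ]), array([ 1. , -2.3])]
[0.5385 0.1342 0.1382] [array([-0.1, -0. ]), array([-0.1,  0. ])]
[0.5392 0.1387 0.1416] [array([-0.1, -0.1]), array([-0.1,  0.1])]
[0.5384 0.1367 0.1391] [array([ 0.4, -0.8]), array([-0.3,  0.3]), array([ 1.5, -3. ])]
[0.5387 0.1365 0.1387] [array([ 0.4, -0.6]), array([-0.3,  0.4]), array([-2. , -1.2])]
tcp proj [267.13432401 224.6461849 ]
scene1 [(0.12, array([0.53  , 0.1515])), (0.13, array([0.5348, 0.142 ])), (0.14, array([0.5395, 0.1325])), (0.15, array([0.5443, 0.1231]))]
side0 [(0.12, array([0.5449, 0.1127])), (0.13, array([0.5413, 0.1245])), (0.14, array([0.5377, 0.1363])), (0.15, array([0.5341, 0.148 ]))]
w2 [(0.12, array([0.5443, 0.1405])), (0.13, array([0.5419, 0.1397])), (0.14, array([0.5396, 0.1389])), (0.15, array([0.5373, 0.1381]))]
w3 [(0.12, array([0.5385, 0.1472])), (0.13, array([0.5387, 0.1432])), (0.14, array([0.539 , 0.1392])), (0.15, array([0.5393, 0.1353]))]
```

```bash
python3 - <<'E'
from h import *
c=load("scene1")
for dz in (-.04,-.02,0,.019): print(dz,proj(c,[.6373,.2702,.2517-dz]).round(1))
w=load("w3");s=st()
im1=cv2.resize(c["color"][85:145,330:410,::-1],None,fx=5,fy=5,interpolation=cv2.INTER_CUBIC)
im2=cv2.resize(w["color"][200:380,150:420,::-1],None,fx=1.66,fy=1.66)
h=300;cv2.imwrite("pics/cmp.png",cv2.convertScaleAbs(np.hstack([im1[:h],im2[:h,:390]]),alpha=2.5))
E
```

```text
-0.04 [370.6 120.2]
-0.02 [369.5 126.2]
0 [368.3 132.1]
0.019 [367.3 137.6]Traceback (most recent call last):
  File "<stdin>", line 7, in <module>
    return _nx.concatenate(arrs, 1, dtype=dtype, casting=casting)
           ~~~~~~~~~~~~~~~^^^^^^^^^^^^^^^^^^^^^^^^^^^^^^^^^^^^^^^
ValueError: all the input array dimensions except for the concatenation axis must match exactly, but along dimension 0, the array at index 0 has size 300 and the array at index 1 has size 299
```

```bash
python3 - <<'E'
from h import *
g=cv2.cvtColor(load("scene1")["color"],cv2.COLOR_RGB2GRAY)
print(g[118:142:1,358:380:2])
g=cv2.cvtColor(load("w3")["color"],cv2.COLOR_RGB2GRAY)
print(g[228:300:6,200:372:6])
E
```

```text
[[119 100  28   6   7   6   6   8   8  64 114]
 [119  96  23   5   7   6   6   7   6  71 115]
 [118  95  21   9   9   7   5   9  12  79 117]
 [116  92  18  12  11   9   6   6  13  84 117]
 [116  92  19  12  10   6   7   7  17  88 117]
 [116  97  38  13  11   9  10  16  33  97 117]
 [115 107  71  22   9   6  18  46  64 109 118]
 [117 114  91  27   9   9  34  81  98 114 118]
 [118 116  96  28   7   9  43  99 114 117 117]
 [118 117  94  22   8  12  49 107 116 117 117]
 [117 117  92  20   8  16  55 110 118 117 117]
 [116 115  84  15   7  17  59 113 118 117 116]
 [116 113  78  13   9  21  64 114 119 119 116]
 [116 114  73  12   8  26  73 115 119 119 118]
 [117 114  76  23  11  29  82 116 117 117 119]
 [117 117  93  58  37  37  90 116 117 117 117]
 [118 118 111  92  74  64 101 117 117 117 116]
 [118 118 116 110 103  99 113 118 118 117 116]
 [116 115 111 110 113 112 117 119 117 117 116]
 [107 107 104 104 105 107 117 119 117 115 116]
 [101 101 100 100 100 101 112 120 117 115 116]
 [100 100  98  99 100 100 111 120 118 115 117]
 [100  98  99 100 100 101 106 119 118 115 116]
 [ 99  97  98  99 1
[... 781 characters left out ...]
134  73  63  62  61  63  57  61  55  61  62  74
   79  78  76  97  29  79  83 206 205 210 208]
 [210 195 124  86  81  28  62  59  59  63  59  64  64  61  57  61  60  75
  119 156 105 118  27  65  84 121 132 204 207]
 [177  21  41  79  77  25  41  60  63  63  61  59  56  61  54  59  61  63
  111 152  93 132  25  30  80  81  27  55 207]
 [ 58  32  73  80  56  28  43  94  61  61  61  61  62  58  50  56  61  63
   77  75  80 202  22  28  81  77  35  35 183]
 [ 35  34  78  80  30  20  37 106  69  62  61  60  60  58  49  57  62  62
   64  77 127 209  24  20  67  77  74  34  53]
 [ 26  59  81  81  29  23  35 110 106  61  59  65  61  60  50  54  65  79
  102 121 184 205  25  22  38  80  78  23  28]]
```

The fingertip pixels in both the scene and wrist views put the tips about 10–20 mm behind the reported TCP, which would be just above the post top. I'll go back and descend lower.

```bash
python3 -m pendant '[{"dp":[0,0,0],"twist":[0,0,1]},{"dp":[0,0,0],"twist":[0,0,1]},{"dp":[0,0,0],"twist":[0,0,1]},{"dp":[0,0,0],"twist":[0,0,1]},{"dp":[0,0,0],"twist":[0,0,1]},{"dp":[0,0,0],"twist":[0,0,1]},{"dp":[0,0,0],"twist":[0,0,1]},{"dp":[0,0,0],"twist":[0,0,1]},{"dp":[0,0,0],"twist":[0,0,1]},{"dp":[0,0,0],"twist":[0,0,1]},{"dp":[0,0,0],"twist":[0,0,1]},{"dp":[0,0,0],"twist":[0,0,1]}]' && python3 -m pendant '[{"dp":[0,0,0],"twist":[0,0,1]},{"dp":[0,0,0],"twist":[0,0,1]},{"dp":[0,0,0],"twist":[0,0,1]},{"dp":[0,0,0],"twist":[0,0,1]},{"dp":[0,0,0],"twist":[0,0,1]},{"dp":[0,0,0],"twist":[0,0,1]},{"dp":[0,0,0],"twist":[0,0,0.5]},{"dp":[0,0,0],"twist":[0,0,0]},{"dp":[0,0,0],"twist":[0,0,0]}]' && python3 -c "
from h import *
plan([.5388,.1375,.15],-77)"
```

```text
clock: 10.35
eef_pos: [0.6356, 0.2704, 0.2445]
orientation: [0.915, -0.404, -0.0, 0.0]
wrist_force: [0.5, 0.7, -0.3]
width: 0.0428
finger_force: 0.0
clock: 11.1
eef_pos: [0.6357, 0.2706, 0.2447]
orientation: [0.782, -0.623, -0.0, 0.0]
wrist_force: [0.2, -0.3, 0.1]
width: 0.0427
finger_force: 0.0
psi -77.07 tilt [-0.6 -0.2] q6 -0.47 pos [0.6357 0.2706 0.2447] t 11.1 w 0.0427 | twist -0.02 dp [5.4  6.21 4.74]
```

```bash
python3 -m pendant '[{"dp":[0.77,0.89,0],"twist":[0,0,0]},{"dp":[0.77,0.89,0],"twist":[0,0,0]},{"dp":[0.77,0.89,0],"twist":[0,0,0]},{"dp":[0.77,0.89,0],"twist":[0,0,0]},{"dp":[0.77,0.89,0],"twist":[0,0,0]},{"dp":[0.77,0.89,0],"twist":[0,0,0]},{"dp":[0.77,0.89,0],"twist":[0,0,0]},{"dp":[0,0,1],"twist":[0,0,0]},{"dp":[0,0,1],"twist":[0,0,0]},{"dp":[0,0,1],"twist":[0,0,0]},{"dp":[0,0,1],"twist":[0,0,0]},{"dp":[0,0,1],"twist":[0,0,0]}]' && python3 -m pendant '[{"dp":[0,0,0.6],"twist":[0,0,0]},{"dp":[0,0,0.6],"twist":[0,0,0]},{"dp":[0,0,0.5],"twist":[0,0,0]},{"dp":[0,0,0.3],"twist":[0,0,0]},{"dp":[0,0,0],"twist":[0,0,0]},{"dp":[0,0,0],"twist":[0,0,0]}]' && python3 -m pendant '[{"dp":[0,0,0],"twist":[0,0,0]},{"dp":[0,0,0],"twist":[0,0,0]},{"dp":[0,0,0],"twist":[0,0,0]},{"dp":[0,0,0],"twist":[0,0,0]},{"dp":[0,0,0],"twist":[0,0,0]}]' 0.8
```

```text
clock: 12.1
eef_pos: [0.5381, 0.1378, 0.1441]
orientation: [0.782, -0.623, -0.0, -0.0]
wrist_force: [-0.4, 1.1, -0.7]
width: 0.0422
finger_force: 0.0
clock: 12.6
eef_pos: [0.5386, 0.1382, 0.1056]
orientation: [0.782, -0.623, 0.0, -0.0]
wrist_force: [-0.4, -0.1, 0.0]
width: 0.0426
finger_force: 0.0
clock: 13.02
eef_pos: [0.5387, 0.1382, 0.1058]
orientation: [0.782, -0.623, 0.0, -0.0]
wrist_force: [1.0, -1.3, 1.9]
width: 0.0134
finger_force: 58.5
```

The post is now between the fingers. I'll go a little deeper, then cage it and swing.

```bash
python3 -m pendant '[{"dp":[0,0,0],"twist":[0,0,0]},{"dp":[0,0,0],"twist":[0,0,0]},{"dp":[0,0,0.15],"twist":[0,0,0]},{"dp":[0,0,0.15],"twist":[0,0,0]},{"dp":[0,0,0],"twist":[0,0,0]}]' 0.35 && python3 -m pendant '[{"dp":[0,0,0],"twist":[0,0,-0.5]},{"dp":[0,-0.5,0],"twist":[0,0,-1]},{"dp":[0,-0.5,0],"twist":[0,0,-1]},{"dp":[0,-0.5,0],"twist":[0,0,-1]},{"dp":[0,-0.5,0],"twist":[0,0,-1]}]' && python3 -c "
from h import *
import math
from cell import vision
a=-77+math.degrees(4.5*.08)
plan([.512+.125*math.cos(math.radians(a)),.259+.125*math.sin(math.radians(a)),.10],a)
c=vision.read_camera('scene');pickle.dump(c,open('pics/scene2.pkl','wb'))
d=cv2.absdiff(c['color'],load('scene1')['color']).max(2)[195:225,280:330]>40
print(d.sum(), st()['finger_force'],st()['wrist_force'])"
```

```text
clock: 13.43
eef_pos: [0.5378, 0.138, 0.0979]
orientation: [0.782, -0.623, -0.001, 0.001]
wrist_force: [0.6, -0.2, 0.2]
width: 0.0276
finger_force: 0.0
clock: 13.85
eef_pos: [0.5753, 0.1528, 0.0987]
orientation: [0.882, -0.471, -0.0, 0.001]
wrist_force: [-1.0, -1.7, 0.5]
width: 0.0276
finger_force: 0.8
psi -56.22 tilt [-1.2 -1. ] q6 -0.01 pos [0.5753 0.1528 0.0987] t 13.8 w 0.0276 | twist 0.03 dp [ 0.07 -0.31 -0.06]
315 0.0 [-1.50132209 -0.01626535 -0.99663118]
```

```bash
python3 -m pendant '[{"dp":[0,-0.5,0],"twist":[0,0,-1]},{"dp":[0,-0.5,0],"twist":[0,0,-1]},{"dp":[0,-0.5,0],"twist":[0,0,-1]},{"dp":[0,-0.5,0],"twist":[0,0,-1]},{"dp":[0,-0.5,0],"twist":[0,0,-1]},{"dp":[0,-0.5,0],"twist":[0,0,-1]},{"dp":[0,-0.5,0],"twist":[0,0,-1]},{"dp":[0,-0.5,0],"twist":[0,0,-1]},{"dp":[0,-0.5,0],"twist":[0,0,-1]},{"dp":[0,-0.5,0],"twist":[0,0,-1]},{"dp":[0,-0.5,0],"twist":[0,0,-1]},{"dp":[0,-0.5,0],"twist":[0,0,-1]}]' && python3 -m pendant '[{"dp":[0,-0.5,0],"twist":[0,0,-1]},{"dp":[0,-0.5,0],"twist":[0,0,-1]},{"dp":[0,0,0],"twist":[0,0,0]},{"dp":[0,0.2,0],"twist":[0,0,0]}]' && python3 -m pendant '[{"dp":[0,0,-1],"twist":[0,0,0]},{"dp":[0,0,-1],"twist":[0,0,0]},{"dp":[0,0,-1],"twist":[0,0,0]},{"dp":[0,0,-1],"twist":[0,0,0]},{"dp":[0,0,-1],"twist":[0,0,0]},{"dp":[0,0,-1],"twist":[0,0,0]},{"dp":[0,0,0],"twist":[0,0,0]},{"dp":[0,0,0],"twist":[0,0,0]}]' && python3 - <<'E'
from h import *
plan([.507,-.1725,.20],-179)
c=wshot("w4");cv2.imwrite("pics/w4.png",cv2.convertScaleAbs(c["color"][:,:,::-1],alpha=1.5))
E
```

```text
clock: 14.9
eef_pos: [0.6353, 0.2515, 0.0987]
orientation: [1.0, -0.012, -0.0, 0.001]
wrist_force: [0.4, -1.4, -0.5]
width: 0.0278
finger_force: 0.9
clock: 15.23
eef_pos: [0.6349, 0.2684, 0.0985]
orientation: [0.998, 0.066, -0.0, 0.0]
wrist_force: [-0.4, -0.1, 0.3]
width: 0.0276
finger_force: 0.0
clock: 15.9
eef_pos: [0.6359, 0.2674, 0.2209]
orientation: [0.998, 0.066, 0.001, -0.001]
wrist_force: [0.5, 0.1, -1.5]
width: 0.0281
finger_force: 0.0
psi 7.55 tilt [2.4 1.9] q6 1.02 pos [0.6359 0.2674 0.2209] t 15.9 w 0.0281 | twist -37.84 dp [  6.83 -21.88   0.99]
```

View pics/w4.png

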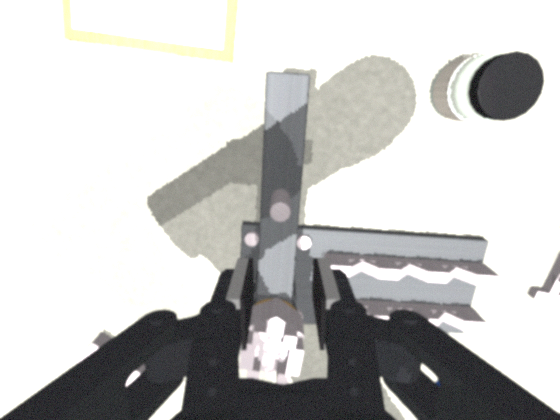

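The strap now points outward from the stud, with the post at (280,210) and the end at (287,75), clear of the rails at lower right. Next is pillar A. I'll find the real fingertip depth by gently touching the bench.

```bash
python3 -m pendant '[{"dp":[-0.3,1,0],"twist":[0,0,0.65]},{"dp":[-0.3,1,0],"twist":[0,0,0.65]},{"dp":[-0.3,1,0],"twist":[0,0,0]},{"dp":[-0.3,1,0],"twist":[0,0,0]},{"dp":[-0.3,1,0],"twist":[0,0,0]},{"dp":[-0.3,1,0],"twist":[0,0,0]},{"dp":[-0.3,1,0],"twist":[0,0,0]},{"dp":[-0.3,1,0],"twist":[0,0,0]},{"dp":[-0.3,1,0],"twist":[0,0,0]},{"dp":[-0.3,1,0],"twist":[0,0,0]},{"dp":[-0.3,1,0],"twist":[0,0,0]},{"dp":[-0.3,1,0],"twist":[0,0,0]}]' -0.18 && python3 -m pendant '[{"dp":[-0.3,1,0],"twist":[0,0,0]},{"dp":[-0.3,1,0],"twist":[0,0,0]},{"dp":[-0.3,1,0],"twist":[0,0,0]},{"dp":[-0.3,1,0],"twist":[0,0,0]},{"dp":[-0.3,1,0],"twist":[0,0,0]},{"dp":[-0.3,1,0],"twist":[0,0,0]},{"dp":[-0.3,1,0],"twist":[0,0,0]},{"dp":[0,1,0],"twist":[0,0,0]},{"dp":[0,1,0],"twist":[0,0,0]},{"dp":[0,0,0],"twist":[0,0,0]},{"dp":[0,0,0],"twist":[0,0,0]}]' && python3 - <<'E'
from h import *
plan([.507,-.172,.05],1.5)
c=wshot("w5");g=c["color"].astype(int)
cv2.imwrite("pics/w5.png",cv2.convertScaleAbs(c["color"][:,:,::-1],alpha=1.5))
E
```

```text
clock: 16.95
eef_pos: [0.573, 0.0238, 0.2175]
orientation: [1.0, 0.015, -0.001, 0.0]
wrist_force: [0.5, -0.5, 0.3]
width: 0.0505
finger_force: 0.0
clock: 17.87
eef_pos: [0.5368, -0.1569, 0.2176]
orientation: [1.0, 0.014, -0.001, -0.0]
wrist_force: [-0.1, 1.0, -0.1]
width: 0.0506
finger_force: 0.0
psi 1.59 tilt [-2.3  0.4] q6 1.52 pos [ 0.5368 -0.1569  0.2176] t 17.9 w 0.0506 | twist 0.02 dp [-1.49  0.72  8.38]
```

View pics/w5.png

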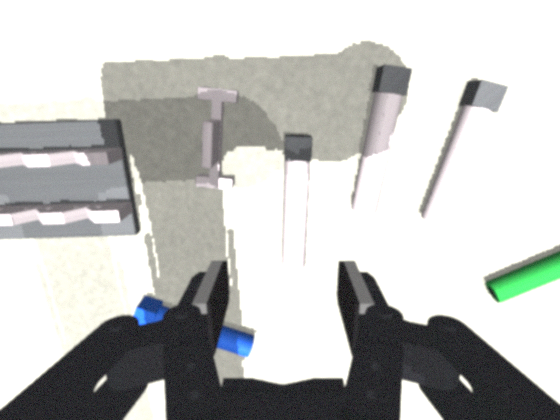

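The wrist view shows pillar A straight ahead from (297,135) to (295,267), B from (392,68) to (366,210), C from (486,85) to (428,216), and the key at (214,140).

```bash
python3 - <<'E'
from h import *
c=load("w5")
for n,h,t in[("A",(298,135),(295,267)),("B",(394,68),(366,210)),("C",(489,85),(428,217))]:
    q,p=onz(c,*h,.020),onz(c,*t,.016);v=q-p;print(n,((p+q)/2).round(4),np.linalg.norm(v[:2]).round(3),np.degrees(np.arctan2(v[1],v[0])).round(1))
plan([.507,-.172,.05],2)
E
```

```text
A [ 0.5047 -0.1735  0.018 ] 0.154 1.2
B [ 0.5747 -0.2572  0.018 ] 0.148 -4.3
C [ 0.5651 -0.3406  0.018 ] 0.145 -14.4
psi 1.67 tilt [-1.9  0.5] q6 1.52 pos [ 0.537  -0.1563  0.2178] t 17.9 w 0.0502 | twist -0.07 dp [-1.51  0.74  8.39]
```

```bash
python3 -m pendant '[{"dp":[-0.78,0.39,1],"twist":[0,0,0]},{"dp":[-0.78,0.39,1],"twist":[0,0,0]},{"dp":[0,0,1],"twist":[0,0,0]},{"dp":[0,0,1],"twist":[0,0,0]},{"dp":[0,0,1],"twist":[0,0,0]},{"dp":[0,0,1],"twist":[0,0,0]},{"dp":[0,0,1],"twist":[0,0,0]},{"dp":[0,0,1],"twist":[0,0,0]},{"dp":[0,0,0.8],"twist":[0,0,0]},{"dp":[0,0,0.5],"twist":[0,0,0]},{"dp":[0,0,0],"twist":[0,0,0]}]' && python3 -m pendant '[{"dp":[0,0,0.2],"twist":[0,0,0]},{"dp":[0,0,0.2],"twist":[0,0,0]},{"dp":[0,0,0],"twist":[0,0,0]}]' && python3 -m pendant '[{"dp":[0,0,0.15],"twist":[0,0,0]},{"dp":[0,0,0.15],"twist":[0,0,0]},{"dp":[0,0,0],"twist":[0,0,0]}]'
```

```text
clock: 18.83
eef_pos: [0.5053, -0.1718, 0.0302]
orientation: [1.0, 0.016, -0.002, -0.0]
wrist_force: [0.3, -0.7, -0.1]
width: 0.0505
finger_force: 0.0
clock: 19.08
eef_pos: [0.5071, -0.1724, 0.0252]
orientation: [1.0, 0.016, 0.0, -0.0]
wrist_force: [-0.2, -0.5, 0.0]
width: 0.0504
finger_force: 0.0
clock: 19.33
eef_pos: [0.5067, -0.1726, 0.0186]
orientation: [1.0, 0.015, -0.0, -0.0]
wrist_force: [-0.1, 0.3, -0.4]
width: 0.0507
finger_force: 0.0
```

```bash
python3 -m pendant '[{"dp":[0,0,0.1],"twist":[0,0,0]},{"dp":[0,0,0.1],"twist":[0,0,0]},{"dp":[0,0,0],"twist":[0,0,0]}]' | grep -E "eef|wrist" && python3 -m pendant '[{"dp":[0,0,0.1],"twist":[0,0,0]},{"dp":[0,0,0.1],"twist":[0,0,0]},{"dp":[0,0,0],"twist":[0,0,0]}]'| grep -E "eef|wrist"
```

```text
eef_pos: [0.5067, -0.1726, 0.0146]
wrist_force: [0.0, 0.7, -0.0]
eef_pos: [0.5066, -0.1726, 0.0106]
wrist_force: [0.3, 0.0, 0.4]
```

```bash
python3 -m pendant '[{"dp":[0,0,0.1],"twist":[0,0,0]},{"dp":[0,0,0.1],"twist":[0,0,0]},{"dp":[0,0,0],"twist":[0,0,0]}]' | grep -E "eef|wrist" && python3 -m pendant '[{"dp":[0,0,0.1],"twist":[0,0,0]},{"dp":[0,0,0],"twist":[0,0,0]}]'| grep -E "eef|wrist"
```

```text
eef_pos: [0.5066, -0.1726, 0.0065]
wrist_force: [-0.7, 0.1, -0.5]
eef_pos: [0.5067, -0.1726, 0.0046]
wrist_force: [-0.3, -0.1, 0.1]
```

```bash
python3 -m pendant '[{"dp":[0,0,0.1],"twist":[0,0,0]},{"dp":[0,0,0.1],"twist":[0,0,0]},{"dp":[0,0,0],"twist":[0,0,0]}]' | grep -E "eef|wrist" && python3 -m pendant '[{"dp":[0,0,0.1],"twist":[0,0,0]},{"dp":[0,0,0],"twist":[0,0,0]}]'| grep -E "eef|wrist" && python3 -m pendant '[{"dp":[0,0,0.1],"twist":[0,0,0]},{"dp":[0,0,0],"twist":[0,0,0]}]'| grep -E "eef|wrist"
```

```text
eef_pos: [0.5066, -0.1726, 0.0005]
wrist_force: [0.5, -0.4, 0.5]
eef_pos: [0.5067, -0.1726, -0.0013]
wrist_force: [0.1, -0.7, -0.3]
eef_pos: [0.5067, -0.1726, -0.0033]
wrist_force: [-0.3, -0.4, 0.4]
```

```bash
python3 -m pendant '[{"dp":[0,0,0.1],"twist":[0,0,0]},{"dp":[0,0,0.1],"twist":[0,0,0]},{"dp":[0,0,0],"twist":[0,0,0]}]' | grep -E "eef|wrist" && python3 -m pendant '[{"dp":[0,0,0.1],"twist":[0,0,0]},{"dp":[0,0,0],"twist":[0,0,0]}]'| grep -E "eef|wrist" && python3 -m pendant '[{"dp":[0,0,0],"twist":[0,0,0]},{"dp":[0,0,0],"twist":[0,0,0]},{"dp":[0,0,0],"twist":[0,0,0]},{"dp":[0,0,0],"twist":[0,0,0]},{"dp":[0,0,0],"twist":[0,0,0]}]' 1
```

```text
eef_pos: [0.5066, -0.1726, -0.0075]
wrist_force: [0.5, 0.0, -0.4]
eef_pos: [0.5067, -0.1726, -0.0094]
wrist_force: [-0.2, 0.4, 0.4]
clock: 21.67
eef_pos: [0.5071, -0.1727, -0.0085]
orientation: [1.0, 0.016, 0.0, 0.0]
wrist_force: [-0.8, 1.1, 2.1]
width: 0.0258
finger_force: 59.2
```

The grip holds at 25.8 mm, and the post also read 2.6 mm under its true size, so this is a full-diameter grasp. Now lift and carry A to groove0.

```bash
python3 -m pendant '[{"dp":[0,0,-0.5],"twist":[0,0,0]},{"dp":[0,0,-1],"twist":[0,0,0]},{"dp":[0,0,-1],"twist":[0,0,0]},{"dp":[0,0,-1],"twist":[0,0,0]},{"dp":[0,0,-1],"twist":[0,0,0]},{"dp":[0,0,-1],"twist":[0,0,0]},{"dp":[0,0,-1],"twist":[0,0,0]},{"dp":[0,0,-0.5],"twist":[0,0,0]},{"dp":[0,0,0],"twist":[0,0,0]}]' && python3 - <<'E'
from h import *
plan([.518,.1607,.12],3.5)
E
```

```text
clock: 22.42
eef_pos: [0.508, -0.1728, 0.1337]
orientation: [1.0, 0.016, 0.002, 0.0]
wrist_force: [0.5, -0.9, -3.4]
width: 0.0255
finger_force: 59.2
psi 1.78 tilt [ 3.8 -0.3] q6 1.55 pos [ 0.508  -0.1728  0.1337] t 22.4 w 0.0255 | twist -0.38 dp [  1.52 -16.62   0.68]
```

```bash
python3 -m pendant '[{"dp":[0.08,-0.8,0],"twist":[0,0,-0.38]},{"dp":[0.09,-0.99,0],"twist":[0,0,0]},{"dp":[0.09,-0.99,0],"twist":[0,0,0]},{"dp":[0.09,-0.99,0],"twist":[0,0,0]},{"dp":[0.09,-0.99,0],"twist":[0,0,0]},{"dp":[0.09,-0.99,0],"twist":[0,0,0]},{"dp":[0.09,-0.99,0],"twist":[0,0,0]},{"dp":[0.09,-0.99,0],"twist":[0,0,0]},{"dp":[0.09,-0.99,0],"twist":[0,0,0]},{"dp":[0.09,-0.99,0],"twist":[0,0,0]},{"dp":[0.09,-0.99,0],"twist":[0,0,0]},{"dp":[0.09,-0.99,0],"twist":[0,0,0]}]' && python3 -m pendant '[{"dp":[0.09,-0.99,0],"twist":[0,0,0]},{"dp":[0.09,-0.99,0],"twist":[0,0,0]},{"dp":[0.09,-0.99,0],"twist":[0,0,0]},{"dp":[0.09,-0.99,0],"twist":[0,0,0]},{"dp":[0.09,-0.97,0],"twist":[0,0,0]},{"dp":[0,0,0],"twist":[0,0,0]},{"dp":[0,0,0],"twist":[0,0,0]},{"dp":[0,0,0],"twist":[0,0,0]}]' && python3 - <<'E'
from h import *
plan([.518,.1607,.06],3.5)
c=wshot("w6");cv2.imwrite("pics/w6.png",cv2.convertScaleAbs(c["color"][:,:,::-1],alpha=1.7))
E
```

```text
clock: 23.42
eef_pos: [0.5134, 0.0629, 0.129]
orientation: [1.0, 0.031, -0.002, 0.0]
wrist_force: [0.1, 0.7, -3.9]
width: 0.0258
finger_force: 59.3
clock: 24.08
eef_pos: [0.5167, 0.1606, 0.1297]
orientation: [1.0, 0.031, -0.001, 0.0]
wrist_force: [-0.1, 0.3, -3.1]
width: 0.0255
finger_force: 59.4
psi 3.53 tilt [-2.1 -1. ] q6 0.96 pos [0.5167 0.1606 0.1297] t 24.1 w 0.0255 | twist 0.01 dp [ 0.07 -0.01  3.49]
```

View pics/w6.png

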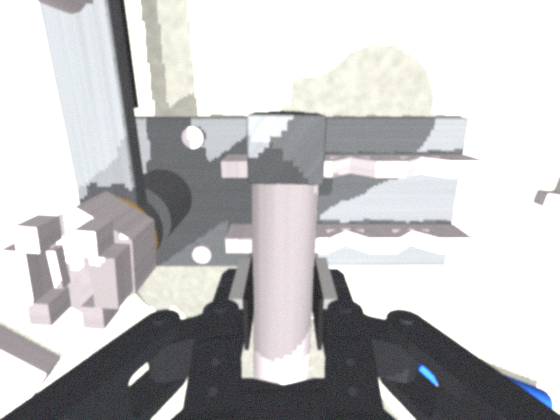

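Pillar A is held straight (u 250–320) over the groove0 position. The outer rail shows at u 222–470, row 160, and the inner at u 226–470, row 235. The nut at lower left (85,260) has its slot roughly along the image vertical. Now to check the groove positions numerically.

```bash
python3 - <<'E'
from h import *
c=load("w6");g=cv2.cvtColor(c["color"],cv2.COLOR_RGB2GRAY)
for r in (158,164,170,176,232,240,246): print(r,g[r,215:250:3],g[r,320:500:4])
for q in [(222,157),(470,157),(226,228),(474,228)]: print(q,onz(c,*q,.046)[:2].round(4))
E
```

```text
158 [82 77 70 85 91 91 92 92 92 91 93 78] [ 87  83  94 114 100 102 116 136 132 118 114 108 107  93  93  89  94  91
  94  94 105 112  97  98 115 180 198 182 164 139 120 102  94  93  95  95
  96  92 103 144 201 222 231 230 229]
164 [ 66  66 117 135 133 134 135 135 137 140 137  75] [ 88 144 183 174 154 153 154 151 143 144 145 141 146 144 163 178 179 177
 184 183 182 181 159 155 173 224 228 229 229 229 228 229 229 245 245 244
 245 245 245 245 245 245 238 232 226]
170 [ 72  67 109 137 133 131 134 133 135 139 139  81] [ 85 161 184 166 149 148 148 146 139 138 138 137 136 137 171 176 181 176
 184 180 183 181 151 147 200 223 224 224 223 223 224 223 222 245 245 245
 245 245 245 245 245 245 233 229 226]
176 [ 69  66  95 130 129 127 129 128 131 132 129  80] [ 86 133 159 132 104  96  90  84  86  89  92 103 113 130 168 167 171 170
 175 175 175 178 146 141 141 143 140 143 150 166 187 205 222 243 241 244
 244 245 245 244 244 243 224 227 230]
232 [82 85 82 84 83 93 91 90 91 91 95 95] [ 91  93 116  97  95 124 203 207 148 109 101  96  94  91  93  92  96  94
 103 111  94  95 144 218 195 143 104 101  88  91  92  93  93  91  92  92
 149 228 232 230 229 225 227 226 225]
240 [ 86  86  87 103 165 167 166 165 151 156 157 156] [246 245 244 221 221 218 216 224 227 228 229 228 227 245 245 245 245 245
 245 245 223 221 218 224 224 227 228 229 229 229 243 244 244 244 245 245
 245 245 244 225 224 227 224 226 229]
246 [ 84  85  84  96 170 175 172 173 172 177 178 176] [242 245 241 216 216 196 151 167 212 224 225 224 231 245 245 245 245 245
 245 245 217 212 163 153 188 217 224 225 223 223 245 245 244 244 245 245
 245 245 238 221 226 228 225 229 228]
(222, 157) [0.5539 0.2058]
(470, 157) [0.5649 0.0285]
(226, 228) [0.4996 0.2024]
(474, 228) [0.5113 0.0127]
```

```bash
python3 - <<'E'
from h import *
c=load("w6")
a=np.radians(3.5);X=np.array([np.cos(a),np.sin(a)]);Y=np.array([-np.sin(a),np.cos(a)]);o=np.array([.511,.2585])
for q in [(374,166),(406,166),(452,166),(486,166),(374,240),(400,240),(440,240),(472,240)]:
    p=onz(c,*q,.046)[:2]; print(q,p.round(4),"fix",((p-o)@X).round(4),((p-o)@Y).round(4))
print(proj(c,[*(o-.098*Y),.05]), proj(c,[*(o-.152*Y),.046]))
E
```

```text
(374, 166) [0.5542 0.0962] fix 0.0332 -0.1646
(406, 166) [0.5556 0.0731] fix 0.0332 -0.1878
(452, 166) [0.5576 0.0399] fix 0.0332 -0.221
(486, 166) [0.5592 0.0154] fix 0.0332 -0.2456
(374, 240) [0.4967 0.0878] fix -0.0247 -0.1695
(400, 240) [0.4979 0.0677] fix -0.0247 -0.1897
(440, 240) [0.4998 0.0367] fix -0.0247 -0.2207
(472, 240) [0.5014 0.0119] fix -0.0247 -0.2455
[281.76486308 211.29883267] [353.52494739 209.67043795]
```

```bash
python3 -m pendant '[{"dp":[0.12,0,0.7],"twist":[0,0,0]},{"dp":[0,0,1],"twist":[0,0,0]},{"dp":[0,0,1],"twist":[0,0,0]},{"dp":[0,0,1],"twist":[0,0,0]},{"dp":[0,0,0.7],"twist":[0,0,0]},{"dp":[0,0,0.3],"twist":[0,0,0]},{"dp":[0,0,0],"twist":[0,0,0]},{"dp":[0,0,0],"twist":[0,0,0]}]' && python3 -m pendant '[{"dp":[0,0,0.1],"twist":[0,0,0]},{"dp":[0,0,0.1],"twist":[0,0,0]},{"dp":[0,0,0],"twist":[0,0,0]}]' | grep -E "eef|wrist" && python3 -m pendant '[{"dp":[0,0,0.07],"twist":[0,0,0]},{"dp":[0,0,0],"twist":[0,0,0]},{"dp":[0,0,0],"twist":[0,0,0]}]'
```

```text
clock: 24.8
eef_pos: [0.5201, 0.1607, 0.0377]
orientation: [1.0, 0.03, 0.0, 0.0]
wrist_force: [0.6, -0.2, -2.6]
width: 0.0262
finger_force: 62.2
eef_pos: [0.5199, 0.1613, 0.0335]
wrist_force: [-0.2, -0.6, -3.4]
clock: 25.3
eef_pos: [0.5198, 0.1612, 0.0318]
orientation: [1.0, 0.031, -0.0, -0.0]
wrist_force: [0.1, -0.5, -3.7]
width: 0.0257
finger_force: 62.2
```

```bash
python3 -m pendant '[{"dp":[0,0,0.1],"twist":[0,0,0]},{"dp":[0,0,0],"twist":[0,0,0]},{"dp":[0,0,0],"twist":[0,0,0]}]' | grep -E "eef|wrist" && python3 -m pendant '[{"dp":[0,0,0.08],"twist":[0,0,0]},{"dp":[0,0,0],"twist":[0,0,0]},{"dp":[0,0,0],"twist":[0,0,0]}]'| grep -E "eef|wrist"
```

```text
eef_pos: [0.5199, 0.1613, 0.0298]
wrist_force: [-0.5, 0.5, -2.6]
eef_pos: [0.5203, 0.1617, 0.0289]
wrist_force: [-0.3, 3.5, 1.9]
```

Contact is at the expected height, so release and rise.

```bash
python3 -m pendant '[{"dp":[0,0,0],"twist":[0,0,0]},{"dp":[0,0,0],"twist":[0,0,0]},{"dp":[0,0,0],"twist":[0,0,0]},{"dp":[0,0,0],"twist":[0,0,0]},{"dp":[0,0,-0.5],"twist":[0,0,0]},{"dp":[0,0,-1],"twist":[0,0,0]},{"dp":[0,0,-1],"twist":[0,0,0]},{"dp":[0,0,-1],"twist":[0,0,0]},{"dp":[0,0,-1],"twist":[0,0,0]},{"dp":[0,0,-1],"twist":[0,0,0]},{"dp":[0,0,-1],"twist":[0,0,0]},{"dp":[0,0,0],"twist":[0,0,0]}]' 0.02 && python3 -m pendant '[{"dp":[0,0,0],"twist":[0,0,0]},{"dp":[0,0,0],"twist":[0,0,0]}]' | grep wid; python3 - <<'E'
from h import *
c=wshot("w7");g=cv2.cvtColor(c["color"],cv2.COLOR_RGB2GRAY)
for r in (100,110,120,130,140,150,170,200,230): print(r,g[r,225:345:5])
print("cols");print(g[60:260:5,283])
plan([.5747,-.2565,.15],-4.5)
E
```

```text
clock: 26.8
eef_pos: [0.5217, 0.1614, 0.1641]
orientation: [1.0, 0.031, 0.004, -0.001]
wrist_force: [0.1, -0.2, 0.7]
width: 0.0414
finger_force: 0.0
width: 0.0416
100 [203 211 206 209 205 228 227 221 222 222 113 118 118 133 142 147 144 143
 144 139 139 144 143 140]
110 [208 211 198 201 205 203 211 135 142 141 147 143 125  88  74  97 143 139
 152 147 145 150 147 144]
120 [101 104 103 101 105 101  99 127 127 112  84  86  80  78  74  66  78  77
  79  81  81  76  80  76]
130 [125 122 124 122 123 122  75  70  64  67  69  82  79  87  74  74  86  88
  85  86  88  87  85  84]
140 [124 124 120  74  69  71  68  61  71  77  84  83  87  93  97  84  83  87
  87  90  90  86  88  88]
150 [ 95  67  67  66  67  68  69  66 105 119 136 137 138 136 140  79  79  84
  85  73  80  81  79  87]
170 [ 68 133 136 135 138 137 134 130 105 120 135 138 136 127 111 139 180 170
 141 138 137 119 144 127]
200 [ 64  67  65  68  68  66  69  69 103 119 133 137 136 123 109  86  87  83
  87  89 132 139 142 140]
230 [ 85 102 164 167 166 172 168 168 119 150 172 178 169 158 126 234 245 244
 245 245 234 219 220 221]
cols
[228 227 225 229 225 224 227 201 116  80 123  86  84  83  82  82  84 140
 139 140 137 141 139 139 139 137 136 134 136 136 135 137 171 176 173 174
 175 173 215 244]
psi 3.51 tilt [-1.2 -0.4] q6 0.96 pos [0.5194 0.1609 0.1574] t 27.0 w 0.042 | twist 1.75 dp [ 4.4  20.59  0.37]
```

```bash
python3 - <<'E'
from h import *
c=load("w7")
a=np.radians(3.5);X=np.array([np.cos(a),np.sin(a)]);Y=np.array([-np.sin(a),np.cos(a)]);o=np.array([.511,.2585])
for q,z in [((281,143),.062),((281,103),.05),((281,150),.055),((281,230),.055),((230,160),.046),((230,176),.03),((236,228),.046)]:
    p=onz(c,*q,z)[:2]; print(q,"fix",((p-o)@X).round(4),((p-o)@Y).round(4))
E
```

```text
(281, 143) fix 0.0511 -0.097
(281, 103) fix 0.0793 -0.097
(281, 150) fix 0.0449 -0.097
(281, 230) fix -0.021 -0.0969
(230, 160) fix 0.0357 -0.056
(230, 176) fix 0.0191 -0.0529
(236, 228) fix -0.0227 -0.0584
```

```bash
python3 -m pendant '[{"dp":[0.22,1,0],"twist":[0,0,0.9]},{"dp":[0.22,1,0],"twist":[0,0,0.85]},{"dp":[0.22,1,0],"twist":[0,0,0]},{"dp":[0.22,1,0],"twist":[0,0,0]},{"dp":[0.22,1,0],"twist":[0,0,0]},{"dp":[0.22,1,0],"twist":[0,0,0]},{"dp":[0.22,1,0],"twist":[0,0,0]},{"dp":[0.22,1,0],"twist":[0,0,0]},{"dp":[0.22,1,0],"twist":[0,0,0]},{"dp":[0.22,1,0],"twist":[0,0,0]},{"dp":[0.22,1,0],"twist":[0,0,0]},{"dp":[0.22,1,0],"twist":[0,0,0]}]' -0.18 && python3 -m pendant '[{"dp":[0.2,1,0],"twist":[0,0,0]},{"dp":[0.2,1,0],"twist":[0,0,0]},{"dp":[0.2,1,0],"twist":[0,0,0]},{"dp":[0.2,1,0],"twist":[0,0,0]},{"dp":[0.2,1,0],"twist":[0,0,0]},{"dp":[0.2,1,0],"twist":[0,0,0]},{"dp":[0.2,1,0],"twist":[0,0,0]},{"dp":[0.2,1,0],"twist":[0,0,0]},{"dp":[0,0,0],"twist":[0,0,0]},{"dp":[0,0,0],"twist":[0,0,0]}]' && python3 - <<'E'
from h import *
plan([.5747,-.2565,.15],-4.5)
c=wshot("w8");g=cv2.cvtColor(c["color"],cv2.COLOR_RGB2GRAY)
T=(g>170).astype(np.uint8)  # placeholder levels
for r in range(60,250,15): print(r,g[r,200:380:6])
E
```

```text
clock: 28.02
eef_pos: [0.5572, -0.0825, 0.157]
orientation: [0.999, -0.039, -0.001, 0.0]
wrist_force: [0.7, 0.0, -0.2]
width: 0.0505
finger_force: 0.0
clock: 28.85
eef_pos: [0.5764, -0.2442, 0.1565]
orientation: [0.999, -0.04, -0.001, -0.0]
wrist_force: [-1.2, 0.2, -0.2]
width: 0.0505
finger_force: 0.0
psi -4.61 tilt [-2.7  0.5] q6 1.57 pos [ 0.5764 -0.2442  0.1565] t 28.9 w 0.0505 | twist -0.02 dp [-0.03  0.62  0.33]
60 [120 122 115 115 119 117 121 123 123 121 121 123 121 117 121 122 117 120
 126 124 121 122 123 123 127 120 124 124 127 122]
75 [121 120 114 114 120 121 123 121 113 121 116 117 119 123 120 120 121 124
 122 119 118 121 120 120 124 124 122 127 126 129]
90 [124 124 121 119 121 124 120 120 122 120 119 121 120 123 118 121 117 121
 118 120 122 122 124 124 121 125 122 123 117 120]
105 [ 90  91  95  93  92  97 115 108 119 124 119 123 114 103  77  79  67  65
  87 104 121 121 127 123 121 121 120 127 121 123]
120 [ 94  95  93  92  92  94  95  96  93  95 108 122 120 110  75  77  76  76
  74  74 124 124 121 119 126 126 125 123 118 122]
135 [ 95  97  93  95  90  93 100  98  93  93  
[... 269 characters left out ...]
 87 111 143 151
 120  94 102 123 121 126 125 119 130 176 197 196]
180 [173 178 178 167 172 174 174 174 171 173 173 172 180 178 155 193 135 112
  99 177 179 202 194 203 205 202 201 202 207 174]
195 [175 180 173 176 178 174 175 174 181 174 173 178 173 191 164 204 216 217
 165 195 199 207 204 209 197 198 206 207 203 104]
210 [205 207 202 208 188 197 179 185 184 189 196 207 209 190 188 226 234 219
 159 199 204 200 208 203 199 207 197 198 173 107]
225 [204 210 204 205 207 208 209 202 204 200 211 206 202 180 195 228 233 214
 143 207 203 200 199 203 208 197 199 191  94 161]
240 [186 207 208 208 208 205 207 205 205 207 205 197 200 179 203 230 231 207
 148 202 200 205 209 199 204 208 207 152 124 199]
```

```bash
python3 - <<'E'
from h import *
c=load("w8")
j=onz(c,300.5,145,.026)[:2]; p=onz(c,301,150,.02)[:2];q=onz(c,294.5,240,.02)[:2]
v=p-q;yaw=np.arctan2(v[1],v[0]);u=v/np.linalg.norm(v)
m=j-.05*u;print(j,np.degrees(yaw).round(2),m.round(4), "line y at mid x", (q+u*((m-q)@u)).round(4))
plan([*m,.02],np.degrees(yaw))
E
```

```text
[ 0.61751888 -0.26306427] -7.78 [ 0.568  -0.2563] line y at mid x [ 0.5678 -0.2574]
psi -4.55 tilt [-2.   0.5] q6 1.57 pos [ 0.5766 -0.2435  0.1569] t 28.9 w 0.0503 | twist 0.71 dp [-0.33  0.69  6.85]
```

```bash
python3 -m pendant '[{"dp":[-0.17,0.68,0],"twist":[0,0,0.2]},{"dp":[0,0,1],"twist":[0,0,0]},{"dp":[0,0,1],"twist":[0,0,0]},{"dp":[0,0,1],"twist":[0,0,0]},{"dp":[0,0,1],"twist":[0,0,0]},{"dp":[0,0,1],"twist":[0,0,0]},{"dp":[0,0,1],"twist":[0,0,0]},{"dp":[0,0,1],"twist":[0,0,0]},{"dp":[0,0,0.7],"twist":[0,0,0]},{"dp":[0,0,0.4],"twist":[0,0,0]},{"dp":[0,0,0.15],"twist":[0,0,0]},{"dp":[0,0,0],"twist":[0,0,0]}]' && python3 -m pendant '[{"dp":[0,0,0],"twist":[0,0,0]},{"dp":[0,0,0],"twist":[0,0,0]},{"dp":[0,0,0],"twist":[0,0,0]},{"dp":[0,0,0],"twist":[0,0,0]},{"dp":[0,0,0],"twist":[0,0,0]}]' 1 && python3 -m pendant '[{"dp":[0,0,-0.5],"twist":[0,0,0]},{"dp":[0,0,-1],"twist":[0,0,0]},{"dp":[0,0,-1],"twist":[0,0,0]},{"dp":[0,0,-1],"twist":[0,0,0]},{"dp":[0,0,-1],"twist":[0,0,0]},{"dp":[0,0,-1],"twist":[0,0,0]},{"dp":[0,0,-1],"twist":[0,0,0]},{"dp":[0,0,-0.7],"twist":[0,0,0]},{"dp":[0,0,0],"twist":[0,0,0]}]' && python3 - <<'E'
from h import *
plan([.522,.1070,.13],3.5)
c=wshot("w9");g=cv2.cvtColor(c["color"],cv2.COLOR_RGB2GRAY)
print(g[60:260:5,286]);print(g[200,220:350:5]);print(g[230,220:350:5])
E
```

```text
clock: 29.9
eef_pos: [0.5724, -0.2566, -0.0072]
orientation: [0.999, -0.047, -0.0, -0.0]
wrist_force: [-0.1, 0.6, 0.0]
width: 0.0501
finger_force: 0.0
clock: 30.32
eef_pos: [0.5736, -0.257, -0.0051]
orientation: [0.999, -0.047, 0.001, 0.0]
wrist_force: [-0.9, 1.8, 6.0]
width: 0.0256
finger_force: 59.9
clock: 31.07
eef_pos: [0.5737, -0.2573, 0.1408]
orientation: [0.999, -0.047, 0.002, 0.001]
wrist_force: [0.2, 0.6, -1.9]
width: 0.0256
finger_force: 59.4
psi -5.43 tilt [ 4.6 -1.3] q6 1.58 pos [ 0.5737 -0.2573  0.1408] t 31.1 w 0.0256 | twist -1.95 dp [ -1.47 -18.34   0.5 ]
[132 132 135 135 130 132 134 134 131  72  84  80  83  79  79  83  85  84
  81  82  80  81  75 129 151 148 123 124 126 123 127 126 122 124 123 127
 123 126 124 122]
[193 193 195 198 188 193 179  99 110 113 117 126 127 123 124 128 123 119
 125 130 219 223 219 215 218 223]
[225 219 221 219 221 223 189  98 114 113 117 126 124 125 126 126 121 117
 107 130 215 219 221 221 214 218]
```

```bash
python3 -m pendant '[{"dp":[0,-0.5,0],"twist":[0,0,-1]},{"dp":[-0.08,-0.95,0],"twist":[0,0,-0.95]},{"dp":[-0.1,-1,0],"twist":[0,0,0]},{"dp":[-0.1,-1,0],"twist":[0,0,0]},{"dp":[-0.1,-1,0],"twist":[0,0,0]},{"dp":[-0.1,-1,0],"twist":[0,0,0]},{"dp":[-0.1,-1,0],"twist":[0,0,0]},{"dp":[-0.1,-1,0],"twist":[0,0,0]},{"dp":[-0.1,-1,0],"twist":[0,0,0]},{"dp":[-0.1,-1,0],"twist":[0,0,0]},{"dp":[-0.1,-1,0],"twist":[0,0,0]},{"dp":[-0.1,-1,0],"twist":[0,0,0]}]' && python3 -m pendant '[{"dp":[-0.1,-1,0],"twist":[0,0,0]},{"dp":[-0.1,-1,0],"twist":[0,0,0]},{"dp":[-0.1,-1,0],"twist":[0,0,0]},{"dp":[-0.1,-1,0],"twist":[0,0,0]},{"dp":[-0.1,-1,0],"twist":[0,0,0]},{"dp":[-0.1,-1,0],"twist":[0,0,0]},{"dp":[0,-0.8,0],"twist":[0,0,0]},{"dp":[0,0,0],"twist":[0,0,0]},{"dp":[0,0,0],"twist":[0,0,0]},{"dp":[0,0,0],"twist":[0,0,0]}]' && python3 - <<'E'
from h import *
plan([.5165,.1075,.040],3.5)
c=wshot("w10");g=cv2.cvtColor(c["color"],cv2.COLOR_RGB2GRAY)
print(g[60:260:5,286]);print(g[200,220:350:5]);print(g[230,220:350:5])
E
```

```text
clock: 32.12
eef_pos: [0.5386, -0.0284, 0.1347]
orientation: [1.0, 0.031, -0.002, -0.0]
wrist_force: [0.9, 0.7, -4.2]
width: 0.0256
finger_force: 59.5
clock: 32.95
eef_pos: [0.5191, 0.1051, 0.1357]
orientation: [1.0, 0.031, -0.001, 0.0]
wrist_force: [-0.1, -0.1, -3.7]
width: 0.026
finger_force: 59.6
psi 3.52 tilt [-2.2 -0.8] q6 1.05 pos [0.5191 0.1051 0.1357] t 33.0 w 0.026 | twist 0.0 dp [-0.11 -0.13  4.79]
[229 230 231 231 231 230 232 223 145  76 147 150 150  90  90  89  85  88
  79  68  69  66  64 106 133 135 136 133 132 135 132 133 135 135 135 135
 136 134 134 134]
[109  70  70  68  69  67  73 103 121 123 127 135 135 132 139 136 134 129
 118  91  90  98 136 138 140 143]
[115  92  95  89  92  93  93 106 118 122 126 133 137 133 133 136 133 129
 116  94  93  95 102 169 218 228]
```

```bash
python3 -m pendant '[{"dp":[-0.11,-0.13,0],"twist":[0,0,0]},{"dp":[0,0,1],"twist":[0,0,0]},{"dp":[0,0,1],"twist":[0,0,0]},{"dp":[0,0,1],"twist":[0,0,0]},{"dp":[0,0,1],"twist":[0,0,0]},{"dp":[0,0,0.6],"twist":[0,0,0]},{"dp":[0,0,0.2],"twist":[0,0,0]},{"dp":[0,0,0],"twist":[0,0,0]}]' && python3 -m pendant '[{"dp":[0,0,0.1],"twist":[0,0,0]},{"dp":[0,0,0.1],"twist":[0,0,0]},{"dp":[0,0,0],"twist":[0,0,0]},{"dp":[0,0,0],"twist":[0,0,0]}]' | grep -E "eef|wrist" && python3 -m pendant '[{"dp":[0,0,0.08],"twist":[0,0,0]},{"dp":[0,0,0],"twist":[0,0,0]},{"dp":[0,0,0],"twist":[0,0,0]}]' | grep -E "eef|wrist"
```

```text
clock: 33.67
eef_pos: [0.5168, 0.1075, 0.0403]
orientation: [1.0, 0.03, -0.001, 0.0]
wrist_force: [0.3, 1.2, -3.8]
width: 0.0254
finger_force: 59.6
eef_pos: [0.5177, 0.1082, 0.0378]
wrist_force: [0.2, 1.0, -3.6]
eef_pos: [0.5173, 0.1081, 0.0355]
wrist_force: [0.2, -0.0, -2.1]
```

```bash
python3 -m pendant '[{"dp":[0,0,0.1],"twist":[0,0,0]},{"dp":[0,0,0.05],"twist":[0,0,0]},{"dp":[0,0,0],"twist":[0,0,0]},{"dp":[0,0,0],"twist":[0,0,0]}]' | grep -E "eef|wrist" && python3 -m pendant '[{"dp":[0,0,0.08],"twist":[0,0,0]},{"dp":[0,0,0],"twist":[0,0,0]},{"dp":[0,0,0],"twist":[0,0,0]}]' | grep -E "eef|wrist"
```

```text
eef_pos: [0.5172, 0.108, 0.0323]
wrist_force: [0.4, -0.7, -3.5]
eef_pos: [0.5177, 0.1084, 0.0314]
wrist_force: [-0.3, 1.7, -1.1]
```

```bash
python3 -m pendant '[{"dp":[0,0,0.06],"twist":[0,0,0]},{"dp":[0,0,0],"twist":[0,0,0]},{"dp":[0,0,0],"twist":[0,0,0]}]' | grep -E "eef|wrist" && python3 -m pendant '[{"dp":[0,0,0],"twist":[0,0,0]},{"dp":[0,0,0],"twist":[0,0,0]},{"dp":[0,0,0],"twist":[0,0,0]},{"dp":[0,0,0],"twist":[0,0,0]},{"dp":[0,0,-0.5],"twist":[0,0,0]},{"dp":[0,0,-1],"twist":[0,0,0]},{"dp":[0,0,-1],"twist":[0,0,0]},{"dp":[0,0,-1],"twist":[0,0,0]},{"dp":[0,0,-1],"twist":[0,0,0]},{"dp":[0,0,-1],"twist":[0,0,0]},{"dp":[0,0,-1],"twist":[0,0,0]},{"dp":[0,0,0],"twist":[0,0,0]}]' 0.02 && python3 -m pendant '[{"dp":[0,0,0],"twist":[0,0,0]},{"dp":[0,0,0],"twist":[0,0,0]}]' | grep wid; python3 - <<'E'
from h import *
c=wshot("w11");g=cv2.cvtColor(c["color"],cv2.COLOR_RGB2GRAY)
print(g[80:160:3,281]); 
for r in(150,200,240):print(r,g[r,180:330:5])
plan([.562,-.342,.157],-12)
E
```

```text
eef_pos: [0.5181, 0.1088, 0.0309]
wrist_force: [-2.3, 3.8, 5.6]
clock: 36.08
eef_pos: [0.5192, 0.1081, 0.1655]
orientation: [1.0, 0.031, 0.004, -0.001]
wrist_force: [0.8, 0.3, 0.6]
width: 0.0418
finger_force: 0.0
width: 0.0418
[231 231 232 228 169 140 118  98 142  97  86  88  89  90  89  89  85  87
  81  96 134 134 135 134 129 135 135]
150 [150 148 151 156 217 236 194 138 131 113  97 106  98  99 100 101 104 101
 115 128 134 138 137 150 107 110 109 112 114 110]
200 [ 69  69  67  66 109 126 133 136 129 120 105  67  66  67  66  71  66  82
 118 130 135 137 128 116  90  95 121 140 141 137]
240 [ 86  87  84  87  83 147 166 174 169 158 132  83  85  84  88 141 142 122
 144 183 243 245 232 183  89 143 143 140 140 143]
psi 3.51 tilt [-1.4 -0.3] q6 1.05 pos [0.5169 0.1079 0.1589] t 36.3 w 0.0421 | twist 3.38 dp [ 6.88 21.53  0.1 ]
```

Both A and B lie straight and centred. Next is pillar C.

```bash
python3 -m pendant '[{"dp":[0.2,0.5,0],"twist":[0,0,0.85]},{"dp":[0.2,0.9,0],"twist":[0,0,0.85]},{"dp":[0.2,0.9,0],"twist":[0,0,0.85]},{"dp":[0.25,0.95,0],"twist":[0,0,0.83]},{"dp":[0.32,1,0],"twist":[0,0,0]},{"dp":[0.32,1,0],"twist":[0,0,0]},{"dp":[0.32,1,0],"twist":[0,0,0]},{"dp":[0.32,1,0],"twist":[0,0,0]},{"dp":[0.32,1,0],"twist":[0,0,0]},{"dp":[0.32,1,0],"twist":[0,0,0]},{"dp":[0.32,1,0],"twist":[0,0,0]},{"dp":[0.32,1,0],"twist":[0,0,0]}]' -0.18 && python3 -m pendant '[{"dp":[0.32,1,0],"twist":[0,0,0]},{"dp":[0.32,1,0],"twist":[0,0,0]},{"dp":[0.32,1,0],"twist":[0,0,0]},{"dp":[0.32,1,0],"twist":[0,0,0]},{"dp":[0.32,1,0],"twist":[0,0,0]},{"dp":[0.32,1,0],"twist":[0,0,0]},{"dp":[0.32,1,0],"twist":[0,0,0]},{"dp":[0.32,1,0],"twist":[0,0,0]},{"dp":[0.32,1,0],"twist":[0,0,0]},{"dp":[0,0,0],"twist":[0,0,0]},{"dp":[0,0,0],"twist":[0,0,0]}]' && python3 - <<'E'
from h import *
plan([.563,-.343,.02],-12)
c=wshot("w12");g=cv2.cvtColor(c["color"],cv2.COLOR_RGB2GRAY)
for r in range(60,250,10): print(r,g[r,210:390:5])
E
```

```text
clock: 37.3
eef_pos: [0.547, -0.1257, 0.1585]
orientation: [0.995, -0.104, -0.001, 0.0]
wrist_force: [0.7, -0.8, -0.8]
width: 0.0501
finger_force: 0.0
clock: 38.22
eef_pos: [0.5658, -0.3133, 0.1579]
orientation: [0.994, -0.105, -0.001, -0.0]
wrist_force: [-0.0, 0.7, 0.0]
width: 0.0505
finger_force: 0.0
psi -12.08 tilt [-2.8  0.9] q6 1.56 pos [ 0.5658 -0.3133  0.1579] t 38.2 w 0.0505 | twist -0.02 dp [0.19 1.48 6.89]
60 [123 122 119 115 121 119 119 120 121 120 122 119 114 115 115 119 122 118
 119 121 120 124 123 121 119 118 119 124 121 122 119 122 118 119 119 122]
70 [120 116 114 117 116 119 114 116 121 119 120 122 124 121 126 124 118 123
 124 119 119 123 120 112 117 117 120 119 116 116 120 120 117 120 115 118]
80 [117 119 120 118 118 122 122 121 119 119 121 121 121 115 119 120 121 117
 117 116 114 119 121 121 118 121 119 116 118 117 121 127 118 122 119 120]
90 [116 115 118 117 118 117 122 120 119 122 116 119 119 117 118 116 120 121
 118 120 117 119 120 122 123 120 123 122 119 118 120 121 115 117 114 114]
100 [123 115 116 119 118 116 121 122 117 117 117 114 122 122 119 121 115 117
  8
[... 1484 characters left out ...]
76 198 200 195 201 193
 138 183 209 227 226 205 174 200 203 196 197 196 200 192 195 197 195 198]
210 [165 167 166 169 173 175 171 169 172 173 179 201 201 196 200 200 195 201
 132 186 222 232 225 200 175 196 197 193 193 195 196 189 199 197 191 188]
220 [192 198 199 199 188 191 195 197 198 204 193 191 199 203 200 191 195 197
 137 188 219 232 225 194 189 194 195 194 192 193 195 193 191 199 195 197]
230 [193 191 195 198 194 196 201 195 195 196 198 198 195 203 194 196 199 188
 133 195 223 232 223 187 192 195 192 197 196 202 196 197 198 195 187 189]
240 [193 197 201 202 198 198 193 198 195 193 199 200 198 198 203 193 201 199
 135 197 224 232 221 182 193 192 198 197 197 195 193 199 193 196 200 193]
```

```bash
python3 - <<'E'
from h import *
c=load("w12")
j=onz(c,316,133,.026)[:2]; p=onz(c,315.5,150,.02)[:2];q=onz(c,312.5,240,.02)[:2]
v=p-q;yaw=np.arctan2(v[1],v[0]);u=v/np.linalg.norm(v)
m=j-.05*u;print(j,np.degrees(yaw).round(2),m.round(4))
plan([*m,-.006],-12)
plan([.565,-.343,-.006],-12)
E
```

```text
[ 0.61110707 -0.35204542] -12.26 [ 0.5622 -0.3414]
psi -12.02 tilt [-2.1  0.8] q6 1.56 pos [ 0.5661 -0.3126  0.1584] t 38.3 w 0.0504 | twist -0.0 dp [0.13 1.45 8.22]
psi -12.02 tilt [-2.1  0.8] q6 1.56 pos [ 0.5661 -0.3126  0.1584] t 38.3 w 0.0504 | twist -0.0 dp [0.28 1.5  8.22]
```

```bash
python3 -m pendant '[{"dp":[0.15,0.75,0],"twist":[0,0,0]},{"dp":[0.15,0.75,0],"twist":[0,0,0]},{"dp":[0,0,1],"twist":[0,0,0]},{"dp":[0,0,1],"twist":[0,0,0]},{"dp":[0,0,1],"twist":[0,0,0]},{"dp":[0,0,1],"twist":[0,0,0]},{"dp":[0,0,1],"twist":[0,0,0]},{"dp":[0,0,1],"twist":[0,0,0]},{"dp":[0,0,1],"twist":[0,0,0]},{"dp":[0,0,0.7],"twist":[0,0,0]},{"dp":[0,0,0.5],"twist":[0,0,0]},{"dp":[0,0,0],"twist":[0,0,0]}]' && python3 -m pendant '[{"dp":[0,0,0],"twist":[0,0,0]},{"dp":[0,0,0],"twist":[0,0,0]},{"dp":[0,0,0],"twist":[0,0,0]},{"dp":[0,0,0],"twist":[0,0,0]},{"dp":[0,0,0],"twist":[0,0,0]}]' 1 && python3 -m pendant '[{"dp":[0,0,-0.5],"twist":[0,0,0]},{"dp":[0,0,-1],"twist":[0,0,0]},{"dp":[0,0,-1],"twist":[0,0,0]},{"dp":[0,0,-1],"twist":[0,0,0]},{"dp":[0,0,-1],"twist":[0,0,0]},{"dp":[0,0,-1],"twist":[0,0,0]},{"dp":[0,0,-1],"twist":[0,0,0]},{"dp":[0,0,-0.7],"twist":[0,0,0]},{"dp":[0,0,0],"twist":[0,0,0]}]' && python3 - <<'E'
from h import *
plan([.5205,.0540,.14],3.5)
c=wshot("w13");g=cv2.cvtColor(c["color"],cv2.COLOR_RGB2GRAY)
print(g[60:260:5,286]);print(g[200,220:350:5]);print(g[230,220:350:5])
E
```

```text
clock: 39.27
eef_pos: [0.5649, -0.3429, -0.0071]
orientation: [0.995, -0.104, -0.002, -0.001]
wrist_force: [-0.9, -0.1, -0.5]
width: 0.0505
finger_force: 0.0
clock: 39.68
eef_pos: [0.5672, -0.3438, -0.0024]
orientation: [0.995, -0.104, 0.001, 0.001]
wrist_force: [-0.9, -0.7, 5.6]
width: 0.0255
finger_force: 59.7
clock: 40.43
eef_pos: [0.5673, -0.3437, 0.1434]
orientation: [0.995, -0.104, 0.002, 0.001]
wrist_force: [0.6, -0.4, -2.1]
width: 0.0254
finger_force: 59.4
psi -11.97 tilt [ 4.4 -1.7] q6 1.61 pos [ 0.5673 -0.3437  0.1434] t 40.4 w 0.0254 | twist -3.38 dp [ -1.12 -19.99   0.13]
[126 131 137 137 130 127 133 126 134 136 126  87  70  75  74  78  79  80
  81  77  79  78  74  78  75 129 157 123 122 120 117 122 123 122 121 120
 122 119 119 121]
[186 185 187 187 189 183 167  93 109 111 114 120 120 118 123 124 129 142
 127 201 212 219 211 209 211 211]
[218 222 214 214 213 215 176  93 107 110 116 119 119 121 123 121 120 111
 102 211 210 211 208 209 214 214]
```

```bash
python3 -m pendant '[{"dp":[0,-0.5,0],"twist":[0,0,-0.9]},{"dp":[0,-0.9,0],"twist":[0,0,-0.9]},{"dp":[0,-0.9,0],"twist":[0,0,-0.9]},{"dp":[0,-0.9,0],"twist":[0,0,-0.68]},{"dp":[0,-1,0],"twist":[0,0,0]},{"dp":[0,-1,0],"twist":[0,0,0]},{"dp":[0,-1,0],"twist":[0,0,0]},{"dp":[0,-1,0],"twist":[0,0,0]},{"dp":[0,-1,0],"twist":[0,0,0]},{"dp":[0,-1,0],"twist":[0,0,0]},{"dp":[0,-1,0],"twist":[0,0,0]},{"dp":[0,-1,0],"twist":[0,0,0]}]' && python3 -m pendant '[{"dp":[0,-1,0],"twist":[0,0,0]},{"dp":[0,-1,0],"twist":[0,0,0]},{"dp":[0,-1,0],"twist":[0,0,0]},{"dp":[0,-1,0],"twist":[0,0,0]},{"dp":[0,-1,0],"twist":[0,0,0]},{"dp":[0,-1,0],"twist":[0,0,0]},{"dp":[0,-1,0],"twist":[0,0,0]},{"dp":[0,0,0],"twist":[0,0,0]},{"dp":[0,0,0],"twist":[0,0,0]},{"dp":[0,0,0],"twist":[0,0,0]}]' && python3 - <<'E'
from h import *
plan([.525,.0540,.042],3.5)
E
```

```text
clock: 41.48
eef_pos: [0.5607, -0.1187, 0.1372]
orientation: [1.0, 0.031, -0.002, -0.001]
wrist_force: [0.8, 0.6, -3.3]
width: 0.0253
finger_force: 59.5
clock: 42.32
eef_pos: [0.5527, 0.0196, 0.1382]
orientation: [1.0, 0.031, -0.001, 0.0]
wrist_force: [0.0, -0.4, -3.6]
width: 0.0251
finger_force: 59.5
psi 3.53 tilt [-2.4 -0.3] q6 1.23 pos [0.5527 0.0196 0.1382] t 42.3 w 0.0251 | twist 0.01 dp [-1.27 -1.8   4.82]
```

```bash
python3 -m pendant '[{"dp":[-0.63,-0.9,0],"twist":[0,0,0]},{"dp":[-0.64,-0.9,0],"twist":[0,0,0]},{"dp":[0,0,1],"twist":[0,0,0]},{"dp":[0,0,1],"twist":[0,0,0]},{"dp":[0,0,1],"twist":[0,0,0]},{"dp":[0,0,1],"twist":[0,0,0]},{"dp":[0,0,0.6],"twist":[0,0,0]},{"dp":[0,0,0.2],"twist":[0,0,0]},{"dp":[0,0,0],"twist":[0,0,0]},{"dp":[0,0,0],"twist":[0,0,0]}]' && python3 -m pendant '[{"dp":[0,0,0.1],"twist":[0,0,0]},{"dp":[0,0,0.1],"twist":[0,0,0]},{"dp":[0,0,0],"twist":[0,0,0]},{"dp":[0,0,0],"twist":[0,0,0]}]' | grep -E "eef|wrist" && python3 -m pendant '[{"dp":[0,0,0.08],"twist":[0,0,0]},{"dp":[0,0,0],"twist":[0,0,0]},{"dp":[0,0,0],"twist":[0,0,0]}]' | grep -E "eef|wrist"&& python3 -m pendant '[{"dp":[0,0,0.08],"twist":[0,0,0]},{"dp":[0,0,0],"twist":[0,0,0]},{"dp":[0,0,0],"twist":[0,0,0]}]' | grep -E "eef|wrist"
```

```text
clock: 43.15
eef_pos: [0.5264, 0.0538, 0.0446]
orientation: [1.0, 0.031, 0.001, 0.0]
wrist_force: [-0.6, 0.2, -2.7]
width: 0.0252
finger_force: 59.8
eef_pos: [0.526, 0.0543, 0.04]
wrist_force: [1.2, -0.1, -2.7]
eef_pos: [0.5258, 0.0541, 0.038]
wrist_force: [-0.4, -0.4, -3.9]
eef_pos: [0.5257, 0.0541, 0.0363]
wrist_force: [0.6, -0.4, -3.4]
```

```bash
python3 -m pendant '[{"dp":[0,0,0.08],"twist":[0,0,0]},{"dp":[0,0,0],"twist":[0,0,0]},{"dp":[0,0,0],"twist":[0,0,0]}]' | grep -E "eef|wrist" && python3 -m pendant '[{"dp":[0,0,0.08],"twist":[0,0,0]},{"dp":[0,0,0],"twist":[0,0,0]},{"dp":[0,0,0],"twist":[0,0,0]}]' | grep -E "eef|wrist"&& python3 -m pendant '[{"dp":[0,0,0.05],"twist":[0,0,0]},{"dp":[0,0,0],"twist":[0,0,0]},{"dp":[0,0,0],"twist":[0,0,0]}]' | grep -E "eef|wrist"
```

```text
eef_pos: [0.5259, 0.0543, 0.0349]
wrist_force: [-0.1, 0.9, -4.1]
eef_pos: [0.5264, 0.0547, 0.0342]
wrist_force: [-1.2, 3.1, 3.5]
eef_pos: [0.5266, 0.0549, 0.0338]
wrist_force: [-3.9, 4.2, 7.6]
```

```bash
python3 -m pendant '[{"dp":[0,0,0],"twist":[0,0,0]},{"dp":[0,0,0],"twist":[0,0,0]},{"dp":[0,0,0],"twist":[0,0,0]},{"dp":[0,0,0],"twist":[0,0,0]},{"dp":[0,0,-0.5],"twist":[0,0,0]},{"dp":[0,0,-1],"twist":[0,0,0]},{"dp":[0,0,-1],"twist":[0,0,0]},{"dp":[0,0,-1],"twist":[0,0,0]},{"dp":[0,0,-1],"twist":[0,0,0]},{"dp":[0,0,-1],"twist":[0,0,0]},{"dp":[0,0,-1],"twist":[0,0,0]},{"dp":[0,0,-1],"twist":[0,0,0]}]' 0.02 && python3 -m pendant '[{"dp":[0,-1,-0.6],"twist":[0,0,0]},{"dp":[0,-1,-0.6],"twist":[0,0,0]},{"dp":[0,-1,-0.6],"twist":[0,0,0]},{"dp":[0,-1,-0.6],"twist":[0,0,0]},{"dp":[0,-1,-0.6],"twist":[0,0,0]},{"dp":[0,0,0],"twist":[0,0,0]},{"dp":[0,0,0],"twist":[0,0,0]},{"dp":[0,0,0],"twist":[0,0,0]}]' && python3 - <<'E'
from h import *
w4=load("w4");print("post",onz(w4,280,209,.139).round(4),"strap end",onz(w4,287,75,.097).round(4))
plan([.636,.27,.20],5)
c=wshot("w14");g=c["color"]
im=cv2.convertScaleAbs(g[:,:,::-1],alpha=1.4)
cv2.imwrite("pics/w14.png",im)
E
```

```text
clock: 45.73
eef_pos: [0.5258, 0.0538, 0.1841]
orientation: [1.0, 0.031, 0.0, 0.0]
wrist_force: [0.4, 0.6, -0.5]
width: 0.0418
finger_force: 0.0
clock: 46.4
eef_pos: [0.5196, 0.1536, 0.2422]
orientation: [1.0, 0.031, -0.0, 0.0]
wrist_force: [0.3, -0.3, -0.1]
width: 0.0421
finger_force: 0.0
post [0.6373 0.2692 0.139 ] strap end [0.7333 0.2766 0.097 ]
psi 3.53 tilt [-0.4 -0.2] q6 0.97 pos [0.5196 0.1536 0.2422] t 46.4 w 0.0421 | twist -0.32 dp [ 6.31 -5.29  2.11]
```

View pics/w14.png

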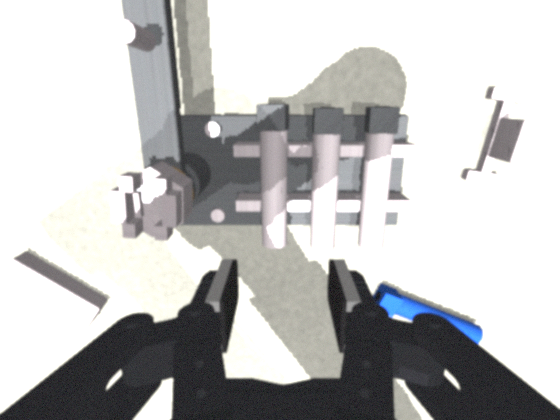

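All three pillars lie in their grooves side by side (u 273, 325, 376), heads at rows 105–130, clear of the outer rail. The strap is at left and the key at upper right around (495,135). Next I'll swing the strap back.

```bash
python3 -m pendant '[{"dp":[0.91,-0.76,0],"twist":[0,0,-0.32]},{"dp":[0.91,-0.76,0],"twist":[0,0,0]},{"dp":[0.91,-0.76,0],"twist":[0,0,0]},{"dp":[0.91,-0.76,0],"twist":[0,0,0]},{"dp":[0.91,-0.76,0],"twist":[0,0,0]},{"dp":[0.91,-0.76,0],"twist":[0,0,0]},{"dp":[0.91,-0.76,0],"twist":[0,0,0]},{"dp":[0,0,0],"twist":[0,0,0]},{"dp":[0,0,0],"twist":[0,0,0]}]' && python3 -c "
from h import *
plan([.6373,.269,.098],5)"
```

```text
clock: 47.2
eef_pos: [0.6381, 0.2701, 0.2397]
orientation: [0.999, 0.043, -0.002, 0.001]
wrist_force: [-0.2, -0.1, 1.0]
width: 0.0417
finger_force: 0.0
psi 4.94 tilt [-3.3 -2.3] q6 0.97 pos [0.6381 0.2701 0.2397] t 47.2 w 0.0417 | twist -0.01 dp [-0.02  0.04  7.09]
```

```bash
python3 -m pendant '[{"dp":[0,0,1],"twist":[0,0,0]},{"dp":[0,0,1],"twist":[0,0,0]},{"dp":[0,0,1],"twist":[0,0,0]},{"dp":[0,0,1],"twist":[0,0,0]},{"dp":[0,0,1],"twist":[0,0,0]},{"dp":[0,0,1],"twist":[0,0,0]},{"dp":[0,0,0.7],"twist":[0,0,0]},{"dp":[0,0,0.35],"twist":[0,0,0]},{"dp":[0,0,0],"twist":[0,0,0]}]' && python3 -m pendant '[{"dp":[0,0,0],"twist":[0,0,0]},{"dp":[0,0,0],"twist":[0,0,0]},{"dp":[0,0,0],"twist":[0,0,0.5]},{"dp":[0,0.5,0],"twist":[0,0,1]},{"dp":[0,0.5,0],"twist":[0,0,1]},{"dp":[0,0.5,0],"twist":[0,0,1]},{"dp":[0,0.5,0],"twist":[0,0,1]},{"dp":[0,0.5,0],"twist":[0,0,1]},{"dp":[0,0.5,0],"twist":[0,0,1]},{"dp":[0,0.5,0],"twist":[0,0,1]},{"dp":[0,0.5,0],"twist":[0,0,1]},{"dp":[0,0.5,0],"twist":[0,0,1]}]' 0.35 && python3 -m pendant '[{"dp":[0,0.5,0],"twist":[0,0,1]},{"dp":[0,0.5,0],"twist":[0,0,1]},{"dp":[0,0.5,0],"twist":[0,0,1]},{"dp":[0,0.5,0],"twist":[0,0,1]},{"dp":[0,0.5,0],"twist":[0,0,1]},{"dp":[0,0.5,0],"twist":[0,0,1]},{"dp":[0,0.5,0],"twist":[0,0,1]},{"dp":[0,0.5,0],"twist":[0,0,1]},{"dp":[0,0,0],"twist":[0,0,0]}]' && python3 -c "
from h import *
a=np.radians(-76.5)
plan([.511+.125*np.cos(a),.2585+.125*np.sin(a),.098],-76.5)"
```

```text
clock: 47.95
eef_pos: [0.637, 0.2696, 0.0997]
orientation: [0.999, 0.043, -0.001, 0.001]
wrist_force: [0.4, -0.2, -0.9]
width: 0.0418
finger_force: 0.0
clock: 48.95
eef_pos: [0.6147, 0.186, 0.103]
orientation: [0.943, -0.332, 0.001, -0.001]
wrist_force: [0.2, 2.8, -1.1]
width: 0.0272
finger_force: 0.7
clock: 49.7
eef_pos: [0.5499, 0.1401, 0.1034]
orientation: [0.791, -0.611, 0.001, -0.001]
wrist_force: [0.5, 0.1, 0.4]
width: 0.0278
finger_force: 0.0
psi -75.38 tilt [2.7 1.6] q6 -0.35 pos [0.5499 0.1401 0.1034] t 49.7 w 0.0278 | twist 0.24 dp [0.04 0.51 0.27]
```

```bash
python3 -m pendant '[{"dp":[0,0.65,0],"twist":[0,0,1]},{"dp":[0,0.65,0],"twist":[0,0,1]},{"dp":[0,0.5,0],"twist":[0,0,0.8]},{"dp":[0,0,0],"twist":[0,0,0]},{"dp":[0,0,0],"twist":[0,0,0]}]' && python3 -m pendant '[{"dp":[0,0.1,0],"twist":[0,0,0]},{"dp":[0,0,0],"twist":[0,0,0]}]' | grep -E "eef|_f" && python3 -m pendant '[{"dp":[0,0.1,0],"twist":[0,0,0]},{"dp":[0,0,0],"twist":[0,0,0]}]' | grep -E "eef|_f"
```

```text
clock: 50.12
eef_pos: [0.5153, 0.134, 0.1025]
orientation: [0.72, -0.694, 0.0, -0.001]
wrist_force: [0.9, 0.2, -0.3]
width: 0.0277
finger_force: 0.0
eef_pos: [0.5133, 0.1337, 0.1017]
wrist_force: [1.1, 0.6, 0.4]
finger_force: 0.5
eef_pos: [0.5117, 0.1337, 0.1019]
wrist_force: [5.2, 0.3, 0.4]
finger_force: 2.5
```

```bash
python3 -m pendant '[{"dp":[0,-0.3,0],"twist":[0,0,0]},{"dp":[0,0,-1],"twist":[0,0,0]},{"dp":[0,0,-1],"twist":[0,0,0]},{"dp":[0,0,-1],"twist":[0,0,0]},{"dp":[0,0,-1],"twist":[0,0,0]},{"dp":[0,0,-1],"twist":[0,0,0]},{"dp":[0,0,-1],"twist":[0,0,0]},{"dp":[0,0,-1],"twist":[0,0,0]},{"dp":[0,0,-1],"twist":[0,0,0]},{"dp":[0,0,0],"twist":[0,0,0]}]' && python3 -c "
from h import *
plan([.511,.2585,.26],-86.5)"
```

```text
clock: 51.28
eef_pos: [0.5177, 0.1336, 0.2655]
orientation: [0.719, -0.695, 0.001, -0.002]
wrist_force: [0.5, 1.5, 1.1]
width: 0.0277
finger_force: 0.0
psi -88.05 tilt [4.3 1.6] q6 -0.6 pos [0.5177 0.1336 0.2655] t 51.3 w 0.0277 | twist -0.34 dp [-6.25 -0.04  0.28]
```

```bash
python3 -m pendant '[{"dp":[-1,0,0],"twist":[0,0,-0.34]},{"dp":[-1,0,0],"twist":[0,0,0]},{"dp":[-1,0,0],"twist":[0,0,0]},{"dp":[-1,0,0],"twist":[0,0,0]},{"dp":[-1,0,0],"twist":[0,0,0]},{"dp":[-1,0,0],"twist":[0,0,0]},{"dp":[-0.25,0,0],"twist":[0,0,0]},{"dp":[0,0,0],"twist":[0,0,0]},{"dp":[0,0,0],"twist":[0,0,0]},{"dp":[0,0,0],"twist":[0,0,0]}]' -0.8 && python3 - <<'E'
from h import *
from cell import vision
plan([.511,.2585,.26],-86.5)
c=wshot("w15");g=c["color"][:,:,::-1]
print("center proj",proj(c,[.511,.2585,.15]))
s=vision.read_camera("scene");pickle.dump(s,open("pics/scene3.pkl","wb"))
a=cv2.resize(g[130:290,200:370],(510,480),interpolation=cv2.INTER_CUBIC)
b=cv2.resize(s["color"][215:295,240:300,::-1],(360,480),interpolation=cv2.INTER_CUBIC)[:, :285]
cv2.imwrite("pics/m1.png",np.hstack([cv2.convertScaleAbs(a,alpha=1.1),cv2.convertScaleAbs(b,alpha=1.3)]))
E
```

```text
clock: 52.12
eef_pos: [0.5097, 0.2577, 0.2612]
orientation: [0.728, -0.685, -0.0, 0.0]
wrist_force: [-0.7, 0.5, 0.1]
width: 0.077
finger_force: 0.0
psi -86.53 tilt [-0.4 -0.3] q6 -0.76 pos [0.5097 0.2577 0.2612] t 52.1 w 0.077 | twist -0.01 dp [-0.03 -0.07  0.06]
center proj [281.07685594 201.11138009]
```

View pics/m1.png

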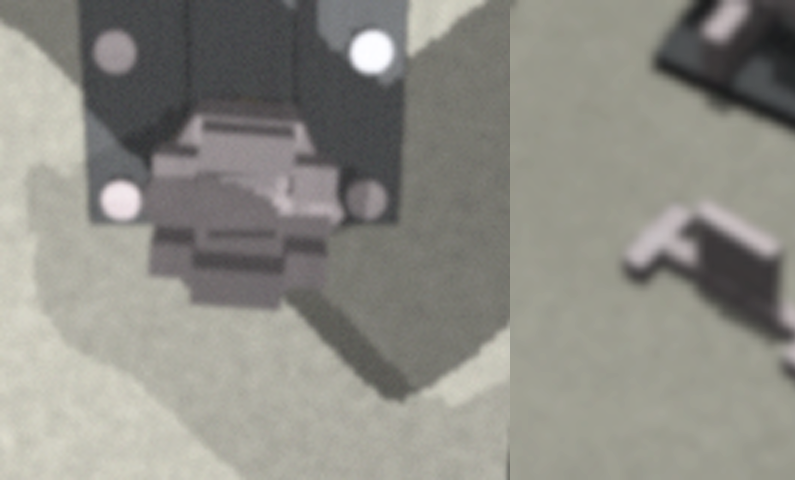

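In the mosaic's left crop the nut crown sits at about (245,210), with slot walls nearly horizontal, tilted a few degrees clockwise, so the nut is near 0.05–0.1 rad. The right crop shows the key standing upright. I'll turn the wrist to the start of a stroke: three strokes of 240° total 720°.

```bash
python3 -m pendant '[{"dp":[0,0,0],"twist":[0,0,-1]},{"dp":[0,0,0],"twist":[0,0,-1]},{"dp":[0,0,0],"twist":[0,0,-1]},{"dp":[0,0,0],"twist":[0,0,-1]},{"dp":[0,0,0],"twist":[0,0,-1]},{"dp":[0,0,0],"twist":[0,0,-1]},{"dp":[0,0,0],"twist":[0,0,-1]},{"dp":[0,0,0],"twist":[0,0,-1]},{"dp":[0,0,0],"twist":[0,0,-1]},{"dp":[0,0,0],"twist":[0,0,-1]},{"dp":[0,0,0],"twist":[0,0,-1]},{"dp":[0,0,0],"twist":[0,0,-1]}]' >/dev/null && python3 -m pendant '[{"dp":[0,0,0],"twist":[0,0,-1]},{"dp":[0,0,0],"twist":[0,0,-1]},{"dp":[0,0,0],"twist":[0,0,-1]},{"dp":[0,0,0],"twist":[0,0,-1]},{"dp":[0,0,0],"twist":[0,0,-1]},{"dp":[0,0,0],"twist":[0,0,-1]},{"dp":[0,0,0],"twist":[0,0,-1]},{"dp":[0,0,0],"twist":[0,0,-1]},{"dp":[0,0,0],"twist":[0,0,-1]},{"dp":[0,0,0],"twist":[0,0,-1]},{"dp":[0,0,0],"twist":[0,0,-1]},{"dp":[0,0,0],"twist":[0,0,-1]}]' >/dev/null && python3 -m pendant '[{"dp":[0,0,0],"twist":[0,0,-1]},{"dp":[0,0,0],"twist":[0,0,-1]},{"dp":[0,0,0],"twist":[0,0,-1]},{"dp":[0,0,0],"twist":[0,0,-1]},{"dp":[0,0,0],"twist":[0,0,-1]},{"dp":[0,0,0],"twist":[0,0,-1]},{"dp":[0,0,0],"twist":[0,0,-1]},{"dp":[0,0,0],"twist":[0,0,-0.7]},{"dp":[0,0,0],"twist":[0,0,0]},{"dp":[0,0,0],"twist":[0,0,0]}]' && python3 - <<'E'
from h import *
plan([.511,.259,.102],58.9)
c=wshot("w16");w=load("w15")
# stud slot / nut slot line detection in w15
for n,cc in(("w15",w),("w16",c)):
    g=cv2.cvtColor(cc["color"],cv2.COLOR_RGB2GRAY)
    u,v=proj(cc,[.511,.259,.145]).astype(int)
    L=cv2.createLineSegmentDetector().detect(cv2.convertScaleAbs(g[v-50:v+50,u-50:u+50],alpha=2))[0]
    x=cc["world_from_camera"]
    for l in L[:,0]:
        if np.hypot(l[2]-l[0],l[3]-l[1])>14:
            p,q=onz(cc,l[0]+u-50,l[1]+v-50,.150),onz(cc,l[2]+u-50,l[3]+v-50,.150);d=q-p
            print(n,((p+q)/2)[:2].round(3),np.linalg.norm(d).round(3),(np.degrees(np.arctan2(d[1],d[0]))%180-3.5).round(1))
E
```

```text
clock: 55.05
eef_pos: [0.5096, 0.2579, 0.2615]
orientation: [0.872, 0.49, 0.0, -0.0]
wrist_force: [0.4, -0.7, 0.1]
width: 0.0768
finger_force: 0.0
psi 58.66 tilt [0.2 0.4] q6 1.77 pos [0.5096 0.2579 0.2615] t 55.0 w 0.0768 | twist -0.05 dp [0.08 0.03 7.98]
w15 [0.529 0.234] 0.014 54.2
w15 [0.536 0.269] 0.015 82.5
w15 [0.516 0.23 ] 0.019 -3.4
w15 [0.512 0.236] 0.022 175.6
w15 [0.489 0.291] 0.026 132.2
w15 [0.549 0.237] 0.011 129.1
w15 [0.513 0.285] 0.023 175.6
w15 [0.524 0.247] 0.022 9.1
w15 [0.512 0.233] 0.019 175.5
w15 [0.512 0.27 ] 0.023 174.9
w15 [0.512 0.275] 0.022 175.5
w15 [0.494 0.258] 0.015 175.9
w15 [0.508 0.253] 0.015 145.3
w15 [0.476 0.291] 0.021 129.9
w15 [0.512 0.262] 0.018 -0.1
w15 [0.511 0.265] 0.018 -0.8
w16 [0.498 0.229] 0.024 93.4
w16 [0.542 0.245] 0.024 84.7
w16 [0.508 0.226] 0.016 94.3
w16 [0.516 0.234] 0.017 173.5
w16 [0.512 0.246] 0.024 175.6
w16 [0.492 0.253] 0.013 1.9
w16 [0.512 0.25 ] 0.023 176.0
w16 [0.518 0.215] 0.025 135.5
w16 [0.502 0.31 ] 0.016 -2.6
w16 [0.482 0.28 ] 0.024 88.0
w16 [0.537 0.276] 0.013 91.3
w16 [0.515 0.255] 0.018 174.1
w16 [0.531 0.256] 0.012 174.5
w16 [0.524 0.291] 0.013 171.8
w16 [0.512 0.285] 0.025 175.7
w16 [0.534 0.229] 0.019 90.1
w16 [0.506 0.264] 0.013 136.1
w16 [0.469 0.254] 0.031 38.3
w16 [0.538 0.291] 0.012 124.2
w16 [0.513 0.298] 0.011 79.1
w16 [0.521 0.297] 0.011 9.9
w16 [0.512 0.272] 0.017 -0.3
w16 [0.513 0.275] 0.019 -2.4
```

The line detector gives the nut slot at −4.4° and the stud slot at −0.4°, so the nut starts at about 0.07 rad. Now descend on the hexagon and grip.

```bash
python3 -m pendant '[{"dp":[0.08,0.03,1],"twist":[0,0,-0.1]},{"dp":[0,0,1],"twist":[0,0,0]},{"dp":[0,0,1],"twist":[0,0,0]},{"dp":[0,0,1],"twist":[0,0,0]},{"dp":[0,0,1],"twist":[0,0,0]},{"dp":[0,0,0.8],"twist":[0,0,0]},{"dp":[0,0,0],"twist":[0,0,0]},{"dp":[0,0,0.6],"twist":[0,0,0]},{"dp":[0,0,0.6],"twist":[0,0,0]},{"dp":[0,0,0.6],"twist":[0,0,0]},{"dp":[0,0,0.3],"twist":[0,0,0]},{"dp":[0,0,0],"twist":[0,0,0]}]' && python3 -m pendant '[{"dp":[0,0,0],"twist":[0,0,0]},{"dp":[0,0,0],"twist":[0,0,0]},{"dp":[0,0,0],"twist":[0,0,0]},{"dp":[0,0,0],"twist":[0,0,0]},{"dp":[0,0,0],"twist":[0,0,0]}]' 1 && python3 -m pendant '[{"dp":[0,0,0],"twist":[0,0,0.5]},{"dp":[0,0,0],"twist":[0,0,0.5]},{"dp":[0,0,0],"twist":[0,0,1]},{"dp":[0,0,0],"twist":[0,0,0]}]'
```

```text
clock: 56.1
eef_pos: [0.5101, 0.259, 0.1012]
orientation: [0.869, 0.494, -0.001, 0.0]
wrist_force: [1.0, 0.1, -0.4]
width: 0.0769
finger_force: 0.0
clock: 56.52
eef_pos: [0.5113, 0.2597, 0.1046]
orientation: [0.869, 0.494, 0.001, -0.0]
wrist_force: [-1.3, -0.8, 5.3]
width: 0.0573
finger_force: 63.1
clock: 56.85
eef_pos: [0.5111, 0.2598, 0.1044]
orientation: [0.907, 0.422, 0.001, -0.0]
wrist_force: [-2.2, -0.8, 4.8]
width: 0.0572
finger_force: 62.8
```

```bash
cat >> h.py <<'E'
def slot(cc,z=.150,r=60,ml=12):
    g=cv2.cvtColor(cc["color"],cv2.COLOR_RGB2GRAY)
    u,v=proj(cc,[.511,.259,z]).astype(int);u0,v0=max(u-r,0),max(v-r,0)
    L=cv2.createLineSegmentDetector().detect(cv2.convertScaleAbs(g[v0:v+r,u0:u+r],alpha=2))[0]
    out=[]
    for l in L[:,0]:
        p,q=onz(cc,l[0]+u0,l[1]+v0,z),onz(cc,l[2]+u0,l[3]+v0,z);d=q-p;n=np.linalg.norm(d)
        if n>ml/1000: out.append((round(((np.degrees(np.arctan2(d[1],d[0]))-3.5+90)%180)-90,1),round(n*1000),*((p+q)/2)[:2].round(3).tolist()))
    return sorted(out)
E
python3 - <<'E'
from h import *
plan([.511,.259,.1],50)
c=wshot("w17");print(proj(c,[.511,.259,.15]))
for o in slot(c,r=100): print(o)
E
```

```text
psi 49.86 tilt [1.1 1. ] q6 1.62 pos [0.5111 0.2598 0.1044] t 56.9 w 0.0572 | twist -0.03 dp [-0.03  0.02  0.22]
[282.70084292 313.40376208]
(np.float64(-90.0), 19, 0.509, 0.301)
(np.float64(-75.9), 13, 0.545, 0.28)
(np.float64(-58.3), 14, 0.485, 0.237)
(np.float64(-29.7), 12, 0.494, 0.229)
(np.float64(-14.3), 22, 0.521, 0.289)
(np.float64(-14.3), 25, 0.516, 0.285)
(np.float64(-14.3), 26, 0.508, 0.246)
(np.float64(-14.3), 26, 0.523, 0.29)
(np.float64(-3.9), 18, 0.515, 0.254)
(np.float64(0.3), 18, 0.517, 0.261)
(np.float64(0.6), 17, 0.516, 0.258)
(np.float64(19.1), 13, 0.491, 0.29)
(np.float64(22.4), 18, 0.497, 0.288)
(np.float64(23.8), 13, 0.496, 0.284)
(np.float64(29.8), 16, 0.481, 0.269)
(np.float64(57.1), 18, 0.47, 0.257)
(np.float64(64.5), 15, 0.525, 0.23)
(np.float64(67.3), 12, 0.545, 0.268)
(np.float64(67.8), 14, 0.536, 0.248)
(np.float64(70.5), 19, 0.542, 0.251)
(np.float64(73.9), 18, 0.546, 0.248)
(np.float64(85.6), 14, 0.551, 0.27)
(np.float64(86.3), 13, 0.55, 0.254)
```

The nut turns with the gripper: its slot moved 9.9° for 9.4° of wrist. The tips press lightly on the strap, so I'll reopen, raise about 4 mm, regrip and run the first stroke of 52.4 rows.

```bash
python3 -m pendant '[{"dp":[0,0,0],"twist":[0,0,0]},{"dp":[0,0,0],"twist":[0,0,0]},{"dp":[0,0,-0.25],"twist":[0,0,0]},{"dp":[0,0,0],"twist":[0,0,0]}]' -0.6 >/dev/null && python3 -m pendant '[{"dp":[0,0,0],"twist":[0,0,0]},{"dp":[0,0,0],"twist":[0,0,0]},{"dp":[0,0,0],"twist":[0,0,0]},{"dp":[0,0,0],"twist":[0,0,0]}]' 1 && python3 -m pendant '[{"dp":[0,0,0.004],"twist":[0,0,1]},{"dp":[0,0,0.004],"twist":[0,0,1]},{"dp":[0,0,0.004],"twist":[0,0,1]},{"dp":[0,0,0.004],"twist":[0,0,1]},{"dp":[0,0,0.004],"twist":[0,0,1]},{"dp":[0,0,0.004],"twist":[0,0,1]},{"dp":[0,0,0.004],"twist":[0,0,1]},{"dp":[0,0,0.004],"twist":[0,0,1]},{"dp":[0,0,0.004],"twist":[0,0,1]},{"dp":[0,0,0.004],"twist":[0,0,1]},{"dp":[0,0,0.004],"twist":[0,0,1]},{"dp":[0,0,0.004],"twist":[0,0,1]}]' && python3 - <<'E'
from h import *
plan([.511,.259,.1],50)
c=wshot("w18")
print([o for o in slot(c,r=100) if o[1]>17])
E
```

```text
clock: 57.57
eef_pos: [0.5112, 0.2599, 0.1097]
orientation: [0.906, 0.424, 0.001, -0.0]
wrist_force: [-1.6, -0.4, 4.7]
width: 0.0567
finger_force: 62.5
clock: 58.57
eef_pos: [0.511, 0.2606, 0.1088]
orientation: [0.999, -0.044, 0.001, -0.001]
wrist_force: [-3.6, 2.6, 5.1]
width: 0.0571
finger_force: 62.5
psi -5.09 tilt [1.3 2.3] q6 0.66 pos [0.511  0.2606 0.1088] t 58.6 w 0.0571 | twist -12.02 dp [-0.06  0.05  0.44]
[(np.float64(-89.9), 25, 0.473, 0.251), (np.float64(-69.3), 26, 0.542, 0.269), (np.float64(-69.2), 25, 0.498, 0.255), (np.float64(-69.0), 18, 0.55, 0.267), (np.float64(-69.0), 22, 0.54, 0.269), (np.float64(-69.0), 25, 0.534, 0.271), (np.float64(-32.7), 19, 0.524, 0.29), (np.float64(-26.4), 19, 0.5, 0.291), (np.float64(-18.7), 18, 0.475, 0.232), (np.float64(0.1), 19, 0.481, 0.294), (np.float64(8.4), 21, 0.494, 0.232), (np.float64(15.7), 20, 0.519, 0.229), (np.float64(51.0), 19, 0.548, 0.246), (np.float64(69.2), 20, 0.474, 0.273), (np.float64(89.7), 25, 0.548, 0.232)]
```

There is no slip: the slot turned 54.8° for 54.95° of wrist. I'll continue with 40 rows.

```bash
python3 -m pendant '[{"dp":[0,0,0.004],"twist":[0,0,1]},{"dp":[0,0,0.004],"twist":[0,0,1]},{"dp":[0,0,0.004],"twist":[0,0,1]},{"dp":[0,0,0.004],"twist":[0,0,1]},{"dp":[0,0,0.004],"twist":[0,0,1]},{"dp":[0,0,0.004],"twist":[0,0,1]},{"dp":[0,0,0.004],"twist":[0,0,1]},{"dp":[0,0,0.004],"twist":[0,0,1]},{"dp":[0,0,0.004],"twist":[0,0,1]},{"dp":[0,0,0.004],"twist":[0,0,1]}]' | grep -E "_f|wid" && python3 -m pendant '[{"dp":[0,0,0.004],"twist":[0,0,1]},{"dp":[0,0,0.004],"twist":[0,0,1]},{"dp":[0,0,0.004],"twist":[0,0,1]},{"dp":[0,0,0.004],"twist":[0,0,1]},{"dp":[0,0,0.004],"twist":[0,0,1]},{"dp":[0,0,0.004],"twist":[0,0,1]},{"dp":[0,0,0.004],"twist":[0,0,1]},{"dp":[0,0,0.004],"twist":[0,0,1]},{"dp":[0,0,0.004],"twist":[0,0,1]},{"dp":[0,0,0.004],"twist":[0,0,1]}]' | grep -E "_f|wid" && python3 -m pendant '[{"dp":[0,0,0.004],"twist":[0,0,1]},{"dp":[0,0,0.004],"twist":[0,0,1]},{"dp":[0,0,0.004],"twist":[0,0,1]},{"dp":[0,0,0.004],"twist":[0,0,1]},{"dp":[0,0,0.004],"twist":[0,0,1]},{"dp":[0,0,0.004],"twist":[0,0,1]},{"dp":[0,0,0.004],"twist":[0,0,1]},{"dp":[0,0,0.004],"twist":[0,0,1]},{"dp":[0,0,0.004],"twist":[0,0,1]},{"dp":[0,0,0.004],"twist":[0,0,1]}]' | grep -E "_f|wid" && python3 -m pendant '[{"dp":[0,0,0.004],"twist":[0,0,1]},{"dp":[0,0,0.004],"twist":[0,0,1]},{"dp":[0,0,0.004],"twist":[0,0,1]},{"dp":[0,0,0.004],"twist":[0,0,1]},{"dp":[0,0,0.004],"twist":[0,0,1]},{"dp":[0,0,0.004],"twist":[0,0,1]},{"dp":[0,0,0.004],"twist":[0,0,1]},{"dp":[0,0,0.004],"twist":[0,0,1]},{"dp":[0,0,0.004],"twist":[0,0,1]},{"dp":[0,0,0.004],"twist":[0,0,1]},{"dp":[0,0,0],"twist":[0,0,0]}]' && python3 - <<'E'
from h import *
plan([.511,.259,.1],50)
c=wshot("w19")
print([o for o in slot(c,r=100,z=.147) if o[1]>20])
E
```

```text
wrist_force: [-1.8, 3.3, 4.7]
width: 0.0569
finger_force: 62.6
wrist_force: [-0.4, 4.8, 4.5]
width: 0.0566
finger_force: 62.7
wrist_force: [2.9, 4.9, 2.4]
width: 0.057
finger_force: 63.0
clock: 62.03
eef_pos: [0.5126, 0.2607, 0.1058]
orientation: [0.074, 0.997, 0.002, 0.002]
wrist_force: [5.9, 3.4, 2.8]
width: 0.057
finger_force: 63.0
psi 171.55 tilt [4.6 3.2] q6 -2.54 pos [0.5126 0.2607 0.1058] t 62.0 w 0.057 | twist 26.52 dp [-0.12 -0.01  0.29]
[(np.float64(-89.6), 22, 0.475, 0.238), (np.float64(-73.6), 25, 0.489, 0.252), (np.float64(-73.5), 27, 0.481, 0.253), (np.float64(-72.7), 25, 0.526, 0.266), (np.float64(-72.5), 21, 0.473, 0.256), (np.float64(-72.3), 22, 0.483, 0.254), (np.float64(-39.9), 21, 0.497, 0.226), (np.float64(-30.9), 21, 0.522, 0.229), (np.float64(47.2), 21, 0.476, 0.276), (np.float64(69.1), 26, 0.548, 0.242)]
```

θ is about 252.7° as planned. Now open, rewind 240° and regrip.

```bash
python3 -m pendant '[{"dp":[0,0,0],"twist":[0,0,0]},{"dp":[0,0,0],"twist":[0,0,0]},{"dp":[0,0,0],"twist":[0,0,0]},{"dp":[0,0,0],"twist":[0,0,-0.5]},{"dp":[0,0,0],"twist":[0,0,-0.86]},{"dp":[0,0,0],"twist":[0,0,-1]},{"dp":[0,0,0],"twist":[0,0,-1]},{"dp":[0,0,0],"twist":[0,0,-1]},{"dp":[0,0,0],"twist":[0,0,-1]},{"dp":[0,0,0],"twist":[0,0,-1]},{"dp":[0,0,0],"twist":[0,0,-1]},{"dp":[0,0,0],"twist":[0,0,-1]}]' -0.8 >/dev/null && python3 -m pendant '[{"dp":[0,0,0],"twist":[0,0,-1]},{"dp":[0,0,0],"twist":[0,0,-1]},{"dp":[0,0,0],"twist":[0,0,-1]},{"dp":[0,0,0],"twist":[0,0,-1]},{"dp":[0,0,0],"twist":[0,0,-1]},{"dp":[0,0,0],"twist":[0,0,-1]},{"dp":[0,0,0],"twist":[0,0,-1]},{"dp":[0,0,0],"twist":[0,0,-1]},{"dp":[0,0,0],"twist":[0,0,-1]},{"dp":[0,0,0],"twist":[0,0,-1]},{"dp":[0,0,0],"twist":[0,0,-1]},{"dp":[0,0,0],"twist":[0,0,-1]}]' >/dev/null && python3 -m pendant '[{"dp":[0,0,0],"twist":[0,0,-1]},{"dp":[0,0,0],"twist":[0,0,-1]},{"dp":[0,0,0],"twist":[0,0,-1]},{"dp":[0,0,0],"twist":[0,0,-1]},{"dp":[0,0,0],"twist":[0,0,-1]},{"dp":[0,0,0],"twist":[0,0,-1]},{"dp":[0,0,0],"twist":[0,0,-1]},{"dp":[0,0,0],"twist":[0,0,-1]},{"dp":[0,0,0],"twist":[0,0,-1]},{"dp":[0,0,0],"twist":[0,0,-1]},{"dp":[0,0,0],"twist":[0,0,-1]},{"dp":[0,0,0],"twist":[0,0,-1]}]' >/dev/null && python3 -m pendant '[{"dp":[0,0,0],"twist":[0,0,-1]},{"dp":[0,0,0],"twist":[0,0,-1]},{"dp":[0,0,0],"twist":[0,0,-1]},{"dp":[0,0,0],"twist":[0,0,-1]},{"dp":[0,0,0],"twist":[0,0,-1]},{"dp":[0,0,0],"twist":[0,0,-1]},{"dp":[0,0,0],"twist":[0,0,-1]},{"dp":[0,0,0],"twist":[0,0,-1]},{"dp":[0,0,0],"twist":[0,0,-1]},{"dp":[0,0,0],"twist":[0,0,-1]},{"dp":[0,0,0],"twist":[0,0,-1]},{"dp":[0,0,0],"twist":[0,0,-1]}]' >/dev/null && python3 -m pendant '[{"dp":[0,0,0],"twist":[0,0,-1]},{"dp":[0,0,0],"twist":[0,0,-1]},{"dp":[0,0,0],"twist":[0,0,-1]},{"dp":[0,0,0],"twist":[0,0,-1]},{"dp":[0,0,0],"twist":[0,0,-1]},{"dp":[0,0,0],"twist":[0,0,-1]},{"dp":[0,0,0],"twist":[0,0,-1]},{"dp":[0,0,0],"twist":[0,0,-1]},{"dp":[0,0,0],"twist":[0,0,0]},{"dp":[0,0,0],"twist":[0,0,0]}]' && python3 - <<'E'
from h import *
plan([.5112,.2595,.1025],51.5)
c=wshot("w20")
print([o for o in slot(c,r=100,z=.147) if o[1]>20])
E
```

```text
clock: 66.92
eef_pos: [0.5107, 0.2593, 0.1039]
orientation: [0.9, 0.435, -0.0, 0.0]
wrist_force: [0.1, 0.6, 0.3]
width: 0.0768
finger_force: 0.0
psi 51.62 tilt [-0.7 -0.4] q6 1.65 pos [0.5107 0.2593 0.1039] t 66.9 w 0.0768 | twist 0.03 dp [0.02 0.02 0.07]
[(np.float64(-73.0), 25, 0.498, 0.255), (np.float64(-72.7), 21, 0.534, 0.271), (np.float64(-72.6), 22, 0.538, 0.275), (np.float64(-72.5), 26, 0.539, 0.277), (np.float64(26.1), 22, 0.476, 0.276)]
```

```bash
python3 -m pendant '[{"dp":[0,0,0],"twist":[0,0,0]},{"dp":[0,0,0],"twist":[0,0,0]},{"dp":[0,0,0],"twist":[0,0,0]},{"dp":[0,0,0],"twist":[0,0,0]},{"dp":[0,0,0.004],"twist":[0,0,0.36]},{"dp":[0,0,0.004],"twist":[0,0,1]},{"dp":[0,0,0.004],"twist":[0,0,1]},{"dp":[0,0,0.004],"twist":[0,0,1]},{"dp":[0,0,0.004],"twist":[0,0,1]}]' 1 | grep -E "_f|wid" && python3 -m pendant '[{"dp":[0,0,0.004],"twist":[0,0,1]},{"dp":[0,0,0.004],"twist":[0,0,1]},{"dp":[0,0,0.004],"twist":[0,0,1]},{"dp":[0,0,0.004],"twist":[0,0,1]},{"dp":[0,0,0.004],"twist":[0,0,1]},{"dp":[0,0,0.004],"twist":[0,0,1]},{"dp":[0,0,0.004],"twist":[0,0,1]},{"dp":[0,0,0.004],"twist":[0,0,1]},{"dp":[0,0,0.004],"twist":[0,0,1]},{"dp":[0,0,0.004],"twist":[0,0,1]},{"dp":[0,0,0.004],"twist":[0,0,1]},{"dp":[0,0,0.004],"twist":[0,0,1]}]' | grep -E "_f|wid" && python3 -m pendant '[{"dp":[0,0,0.004],"twist":[0,0,1]},{"dp":[0,0,0.004],"twist":[0,0,1]},{"dp":[0,0,0.004],"twist":[0,0,1]},{"dp":[0,0,0.004],"twist":[0,0,1]},{"dp":[0,0,0.004],"twist":[0,0,1]},{"dp":[0,0,0.004],"twist":[0,0,1]},{"dp":[0,0,0.004],"twist":[0,0,1]},{"dp":[0,0,0.004],"twist":[0,0,1]},{"dp":[0,0,0.004],"twist":[0,0,1]},{"dp":[0,0,0.004],"twist":[0,0,1]},{"dp":[0,0,0.004],"twist":[0,0,1]},{"dp":[0,0,0.004],"twist":[0,0,1]}]' | grep -E "_f|wid" && python3 -m pendant '[{"dp":[0,0,0.004],"twist":[0,0,1]},{"dp":[0,0,0.004],"twist":[0,0,1]},{"dp":[0,0,0.004],"twist":[0,0,1]},{"dp":[0,0,0.004],"twist":[0,0,1]},{"dp":[0,0,0.004],"twist":[0,0,1]},{"dp":[0,0,0.004],"twist":[0,0,1]},{"dp":[0,0,0.004],"twist":[0,0,1]},{"dp":[0,0,0.004],"twist":[0,0,1]},{"dp":[0,0,0.004],"twist":[0,0,1]},{"dp":[0,0,0.004],"twist":[0,0,1]},{"dp":[0,0,0.004],"twist":[0,0,1]},{"dp":[0,0,0.004],"twist":[0,0,1]}]' | grep -E "_f|wid" && python3 -m pendant '[{"dp":[0,0,0.004],"twist":[0,0,1]},{"dp":[0,0,0.004],"twist":[0,0,1]},{"dp":[0,0,0.004],"twist":[0,0,1]},{"dp":[0,0,0.004],"twist":[0,0,1]},{"dp":[0,0,0.004],"twist":[0,0,1]},{"dp":[0,0,0.004],"twist":[0,0,1]},{"dp":[0,0,0.004],"twist":[0,0,1]},{"dp":[0,0,0.004],"twist":[0,0,1]},{"dp":[0,0,0.004],"twist":[0,0,1]},{"dp":[0,0,0.004],"twist":[0,0,1]},{"dp":[0,0,0.004],"twist":[0,0,1]},{"dp":[0,0,0.004],"twist":[0,0,1]}]' && python3 - <<'E'
from h import *
plan([.5112,.2595,.1025],171.5)
c=wshot("w21")
print([o for o in slot(c,r=100,z=.143) if o[1]>20])
E
```

```text
wrist_force: [-4.4, -0.8, 5.4]
width: 0.0567
finger_force: 62.5
wrist_force: [-3.8, 2.5, 5.1]
width: 0.057
finger_force: 62.5
wrist_force: [-1.2, 6.2, 3.5]
width: 0.0566
finger_force: 62.8
wrist_force: [4.4, 4.6, 1.3]
width: 0.0569
finger_force: 63.2
clock: 71.72
eef_pos: [0.5128, 0.2607, 0.1011]
orientation: [0.074, 0.997, 0.002, 0.002]
wrist_force: [6.0, 2.0, 1.6]
width: 0.0566
finger_force: 63.4
psi 171.51 tilt [4.8 3. ] q6 -2.54 pos [0.5128 0.2607 0.1011] t 71.7 w 0.0566 | twist 0.0 dp [ 0.07 -0.07 -0.07]
[(np.float64(-89.5), 23, 0.475, 0.238), (np.float64(-71.8), 21, 0.473, 0.256), (np.float64(-40.0), 21, 0.497, 0.227), (np.float64(5.8), 21, 0.531, 0.288), (np.float64(47.4), 25, 0.493, 0.276), (np.float64(47.5), 22, 0.486, 0.276), (np.float64(47.5), 27, 0.485, 0.276), (np.float64(47.7), 25, 0.523, 0.252)]
```

θ is about 492.5° as intended. Rewind again.

```bash
python3 -m pendant '[{"dp":[0,0,0],"twist":[0,0,0]},{"dp":[0,0,0],"twist":[0,0,0]},{"dp":[0,0,0],"twist":[0,0,0]},{"dp":[0,0,0],"twist":[0,0,-0.5]},{"dp":[0,0,0],"twist":[0,0,-0.86]},{"dp":[0,0,0],"twist":[0,0,-1]},{"dp":[0,0,0],"twist":[0,0,-1]},{"dp":[0,0,0],"twist":[0,0,-1]},{"dp":[0,0,0],"twist":[0,0,-1]},{"dp":[0,0,0],"twist":[0,0,-1]},{"dp":[0,0,0],"twist":[0,0,-1]},{"dp":[0,0,0],"twist":[0,0,-1]}]' -0.8 >/dev/null && python3 -m pendant '[{"dp":[0,0,0],"twist":[0,0,-1]},{"dp":[0,0,0],"twist":[0,0,-1]},{"dp":[0,0,0],"twist":[0,0,-1]},{"dp":[0,0,0],"twist":[0,0,-1]},{"dp":[0,0,0],"twist":[0,0,-1]},{"dp":[0,0,0],"twist":[0,0,-1]},{"dp":[0,0,0],"twist":[0,0,-1]},{"dp":[0,0,0],"twist":[0,0,-1]},{"dp":[0,0,0],"twist":[0,0,-1]},{"dp":[0,0,0],"twist":[0,0,-1]},{"dp":[0,0,0],"twist":[0,0,-1]},{"dp":[0,0,0],"twist":[0,0,-1]}]' >/dev/null && python3 -m pendant '[{"dp":[0,0,0],"twist":[0,0,-1]},{"dp":[0,0,0],"twist":[0,0,-1]},{"dp":[0,0,0],"twist":[0,0,-1]},{"dp":[0,0,0],"twist":[0,0,-1]},{"dp":[0,0,0],"twist":[0,0,-1]},{"dp":[0,0,0],"twist":[0,0,-1]},{"dp":[0,0,0],"twist":[0,0,-1]},{"dp":[0,0,0],"twist":[0,0,-1]},{"dp":[0,0,0],"twist":[0,0,-1]},{"dp":[0,0,0],"twist":[0,0,-1]},{"dp":[0,0,0],"twist":[0,0,-1]},{"dp":[0,0,0],"twist":[0,0,-1]}]' >/dev/null && python3 -m pendant '[{"dp":[0,0,0],"twist":[0,0,-1]},{"dp":[0,0,0],"twist":[0,0,-1]},{"dp":[0,0,0],"twist":[0,0,-1]},{"dp":[0,0,0],"twist":[0,0,-1]},{"dp":[0,0,0],"twist":[0,0,-1]},{"dp":[0,0,0],"twist":[0,0,-1]},{"dp":[0,0,0],"twist":[0,0,-1]},{"dp":[0,0,0],"twist":[0,0,-1]},{"dp":[0,0,0],"twist":[0,0,-1]},{"dp":[0,0,0],"twist":[0,0,-1]},{"dp":[0,0,0],"twist":[0,0,-1]},{"dp":[0,0,0],"twist":[0,0,-1]}]' >/dev/null && python3 -m pendant '[{"dp":[0,0,0],"twist":[0,0,-1]},{"dp":[0,0,0],"twist":[0,0,-1]},{"dp":[0,0,0],"twist":[0,0,-1]},{"dp":[0,0,0],"twist":[0,0,-1]},{"dp":[0,0,0],"twist":[0,0,-1]},{"dp":[0,0,0],"twist":[0,0,-1]},{"dp":[0,0,0],"twist":[0,0,-1]},{"dp":[0,0,0],"twist":[0,0,-1]},{"dp":[0,0,0],"twist":[0,0,0]},{"dp":[0,0,0],"twist":[0,0,0]}]' && python3 - <<'E'
from h import *
plan([.5112,.2595,.0985],51.5)
c=wshot("w22")
print([o for o in slot(c,r=100,z=.143) if o[1]>16])
E
```

```text
clock: 76.6
eef_pos: [0.5107, 0.2594, 0.0996]
orientation: [0.9, 0.435, -0.0, -0.0]
wrist_force: [0.5, 0.4, -0.1]
width: 0.0769
finger_force: 0.0
psi 51.61 tilt [-0.5 -0.2] q6 1.65 pos [0.5107 0.2594 0.0996] t 76.6 w 0.0769 | twist 0.02 dp [0.02 0.02 0.06]
[(np.float64(-89.7), 18, 0.506, 0.301), (np.float64(-74.0), 17, 0.544, 0.281), (np.float64(-0.2), 17, 0.518, 0.261), (np.float64(0.3), 18, 0.512, 0.272), (np.float64(0.4), 19, 0.513, 0.254), (np.float64(25.5), 18, 0.475, 0.275), (np.float64(30.0), 17, 0.519, 0.207), (np.float64(46.4), 19, 0.49, 0.287), (np.float64(47.1), 23, 0.531, 0.244), (np.float64(68.0), 19, 0.459, 0.257), (np.float64(70.2), 18, 0.535, 0.23)]
```

```bash
python3 -m pendant '[{"dp":[0,0,0],"twist":[0,0,0]},{"dp":[0,0,0],"twist":[0,0,0]},{"dp":[0,0,0],"twist":[0,0,0]},{"dp":[0,0,0],"twist":[0,0,0]},{"dp":[0,0,0.004],"twist":[0,0,0.6]},{"dp":[0,0,0.004],"twist":[0,0,1]},{"dp":[0,0,0.004],"twist":[0,0,1]},{"dp":[0,0,0.004],"twist":[0,0,1]},{"dp":[0,0,0.004],"twist":[0,0,1]}]' 1 | grep -E "_f|wid" && python3 -m pendant '[{"dp":[0,0,0.004],"twist":[0,0,1]},{"dp":[0,0,0.004],"twist":[0,0,1]},{"dp":[0,0,0.004],"twist":[0,0,1]},{"dp":[0,0,0.004],"twist":[0,0,1]},{"dp":[0,0,0.004],"twist":[0,0,1]},{"dp":[0,0,0.004],"twist":[0,0,1]},{"dp":[0,0,0.004],"twist":[0,0,1]},{"dp":[0,0,0.004],"twist":[0,0,1]},{"dp":[0,0,0.004],"twist":[0,0,1]},{"dp":[0,0,0.004],"twist":[0,0,1]},{"dp":[0,0,0.004],"twist":[0,0,1]},{"dp":[0,0,0.004],"twist":[0,0,1]}]' | grep -E "_f|wid" && python3 -m pendant '[{"dp":[0,0,0.004],"twist":[0,0,1]},{"dp":[0,0,0.004],"twist":[0,0,1]},{"dp":[0,0,0.004],"twist":[0,0,1]},{"dp":[0,0,0.004],"twist":[0,0,1]},{"dp":[0,0,0.004],"twist":[0,0,1]},{"dp":[0,0,0.004],"twist":[0,0,1]},{"dp":[0,0,0.004],"twist":[0,0,1]},{"dp":[0,0,0.004],"twist":[0,0,1]},{"dp":[0,0,0.004],"twist":[0,0,1]},{"dp":[0,0,0.004],"twist":[0,0,1]},{"dp":[0,0,0.004],"twist":[0,0,1]},{"dp":[0,0,0.004],"twist":[0,0,1]}]' | grep -E "_f|wid" && python3 -m pendant '[{"dp":[0,0,0.004],"twist":[0,0,1]},{"dp":[0,0,0.004],"twist":[0,0,1]},{"dp":[0,0,0.004],"twist":[0,0,1]},{"dp":[0,0,0.004],"twist":[0,0,1]},{"dp":[0,0,0.004],"twist":[0,0,1]},{"dp":[0,0,0.004],"twist":[0,0,1]},{"dp":[0,0,0.004],"twist":[0,0,1]},{"dp":[0,0,0.004],"twist":[0,0,1]},{"dp":[0,0,0.004],"twist":[0,0,1]},{"dp":[0,0,0.004],"twist":[0,0,1]},{"dp":[0,0,0.004],"twist":[0,0,1]},{"dp":[0,0,0.004],"twist":[0,0,1]}]' | grep -E "_f|wid" && python3 -m pendant '[{"dp":[0,0,0.004],"twist":[0,0,1]},{"dp":[0,0,0.004],"twist":[0,0,1]},{"dp":[0,0,0.004],"twist":[0,0,1]},{"dp":[0,0,0.004],"twist":[0,0,1]},{"dp":[0,0,0.004],"twist":[0,0,1]},{"dp":[0,0,0.004],"twist":[0,0,1]},{"dp":[0,0,0.004],"twist":[0,0,1]},{"dp":[0,0,0.004],"twist":[0,0,1]},{"dp":[0,0,0],"twist":[0,0,0]},{"dp":[0,0,0],"twist":[0,0,0]}]' && python3 - <<'E'
from h import *
plan([.5112,.2595,.0985],171.5)
c=wshot("w23")
print([o for o in slot(c,r=100,z=.140) if abs(o[0])<20])
E
```

```text
wrist_force: [-4.5, 1.5, 4.2]
width: 0.0504
finger_force: 63.0
wrist_force: [-3.0, 5.5, 3.5]
width: 0.0501
finger_force: 63.0
wrist_force: [0.7, 7.7, 0.6]
width: 0.0503
finger_force: 62.7
wrist_force: [6.2, 5.9, -0.6]
width: 0.0505
finger_force: 62.4
clock: 81.23
eef_pos: [0.513, 0.2611, 0.0968]
orientation: [-0.078, 0.997, 0.002, 0.003]
wrist_force: [8.3, 4.4, -1.1]
width: 0.0497
finger_force: 62.5
psi -171.07 tilt [5.1 3.9] q6 -2.24 pos [0.513  0.2611 0.0968] t 81.2 w 0.0497 | twist 3.8 dp [ 0.07 -0.09 -0.09]
[(np.float64(-13.7), 17, 0.505, 0.233), (np.float64(-11.3), 13, 0.533, 0.236), (np.float64(-1.6), 16, 0.539, 0.293), (np.float64(1.3), 18, 0.512, 0.268), (np.float64(2.7), 41, 0.5, 0.265), (np.float64(3.7), 13, 0.505, 0.272), (np.float64(4.2), 14, 0.508, 0.247), (np.float64(4.2), 24, 0.515, 0.235), (np.float64(4.4), 13, 0.526, 0.234), (np.float64(4.4), 24, 0.51, 0.274), (np.float64(4.8), 25, 0.514, 0.247), (np.float64(5.3), 23, 0.507, 0.285), (np.float64(5.9), 13, 0.517, 0.29), (np.float64(8.3), 12, 0.487, 0.25), (np.float64(12.8), 16, 0.547, 0.237)]
```

```bash
python3 -m pendant '[{"dp":[0,0,0.004],"twist":[0,0,0.5]},{"dp":[0,0,0],"twist":[0,0,0.42]},{"dp":[0,0,0],"twist":[0,0,0]},{"dp":[0,0,0],"twist":[0,0,0]},{"dp":[0,0,0],"twist":[0,0,0]},{"dp":[0,0,0],"twist":[0,0,0]}]' && python3 -m pendant '[{"dp":[0,0,0],"twist":[0,0,0]},{"dp":[0,0,0],"twist":[0,0,0]},{"dp":[0,0,0],"twist":[0,0,0]},{"dp":[0,0,0],"twist":[0,0,0]},{"dp":[0,0,-0.5],"twist":[0,0,0]},{"dp":[0,0,-1],"twist":[0,0,0]},{"dp":[0,0,-1],"twist":[0,0,0]},{"dp":[0,0,-1],"twist":[0,0,0]},{"dp":[0,0,-1],"twist":[0,0,0]},{"dp":[0,0,-1],"twist":[0,0,0]},{"dp":[0,0,-1],"twist":[0,0,0]},{"dp":[0,0,-1],"twist":[0,0,0]}]' -0.8 && python3 -m pendant '[{"dp":[0,0,-1],"twist":[0,0,0]},{"dp":[0,0,0],"twist":[0,0,0]},{"dp":[0,0,0],"twist":[0,0,0]},{"dp":[0,0,0],"twist":[0,0,0]}]' >/dev/null && python3 - <<'E'
from h import *
plan([.57,-.08,.2],180)
c=wshot("w24")
print([o for o in slot(c,r=70,z=.140) if abs(o[0])<20])
# straps/plate lines
w=c;g=cv2.cvtColor(w["color"],cv2.COLOR_RGB2GRAY)
L=cv2.createLineSegmentDetector().detect(cv2.convertScaleAbs(g,alpha=1.5))[0][:,0]
for l in L:
    p,q=onz(w,l[0],l[1],.09),onz(w,l[2],l[3],.09);d=q-p
    if np.linalg.norm(d)>.05 and p[0]<.6 and l[1]<330: print("L",((p+q)/2)[:2].round(3),np.linalg.norm(d).round(3),(np.degrees(np.arctan2(d[1],d[0]))%180-93.5).round(1))
E
```

```text
clock: 81.78
eef_pos: [0.513, 0.261, 0.0967]
orientation: [-0.041, 0.999, 0.002, 0.003]
wrist_force: [8.1, 3.5, -1.6]
width: 0.0501
finger_force: 62.5
clock: 82.78
eef_pos: [0.5108, 0.2593, 0.2479]
orientation: [-0.041, 0.999, 0.0, 0.0]
wrist_force: [0.5, 1.1, -0.1]
width: 0.0766
finger_force: 0.0
psi -175.24 tilt [-0.5  0.3] q6 -2.31 pos [0.5107 0.2595 0.2658] t 83.1 w 0.077 | twist 1.04 dp [ -2.97 -16.98   3.28]
[(np.float64(-4.9), 13, 0.485, 0.287), (np.float64(-2.2), 17, 0.508, 0.266), (np.float64(-1.0), 22, 0.511, 0.275), (np.float64(-0.4), 25, 0.462, 0.286), (np.float64(0.1), 14, 0.51, 0.273), (np.float64(0.9), 24, 0.516, 0.289), (np.float64(1.7), 24, 0.507, 0.235)]
L [ 0.548 -0.018] 0.062 82.5
L [0.373 0.399] 0.101 -36.8
L [ 0.547 -0.01 ] 0.059 82.3
L [0.469 0.332] 0.083 43.6
L [0.469 0.18 ] 0.052 -90.5
L [0.378 0.389] 0.092 -37.0
L [0.374 0.273] 0.072 -43.6
L [0.471 0.132] 0.055 -90.7
L [0.382 0.166] 0.065 -47.2
L [0.42  0.215] 0.051 -51.6
L [0.504 0.125] 0.168 0.4
L [0.475 0.083] 0.054 -90.6
L [0.475 0.293] 0.064 -90.4
L [0.443 0.263] 0.05 -0.0
L [0.552 0.215] 0.054 -0.9
L [0.497 0.387] 0.061 43.8
```

The nut slot reads 0.4±1.3° and the strap edge 0.4° from square, so both are aligned. Now the key.

```bash
python3 -m pendant '[{"dp":[-0.17,-1,0.15],"twist":[0,0,0.8]},{"dp":[-0.17,-1,0.15],"twist":[0,0,0.9]},{"dp":[-0.17,-1,0.15],"twist":[0,0,0]},{"dp":[-0.17,-1,0.15],"twist":[0,0,0]},{"dp":[-0.17,-1,0.15],"twist":[0,0,0]},{"dp":[-0.17,-1,0.15],"twist":[0,0,0]},{"dp":[-0.17,-1,0.15],"twist":[0,0,0]},{"dp":[-0.17,-1,0.15],"twist":[0,0,0]},{"dp":[-0.17,-1,0.15],"twist":[0,0,0]},{"dp":[-0.17,-1,0.15],"twist":[0,0,0]},{"dp":[-0.17,-1,0.15],"twist":[0,0,0]},{"dp":[-0.17,-1,0.15],"twist":[0,0,0]}]' 0 && python3 -m pendant '[{"dp":[-0.1,-1,0],"twist":[0,0,0]},{"dp":[-0.1,-1,0],"twist":[0,0,0]},{"dp":[-0.1,-1,0],"twist":[0,0,0]},{"dp":[-0.1,-1,0],"twist":[0,0,0]},{"dp":[0,0,0],"twist":[0,0,0]},{"dp":[0,0,0],"twist":[0,0,0]},{"dp":[0,0,0],"twist":[0,0,0]}]' && python3 - <<'E'
from h import *
plan([.5735,-.083,.08],-183.3)
c=wshot("w25");g=c["color"].astype(int)
u,v=proj(c,[.5735,-.083,.03]).astype(int);print(u,v)
b=cv2.cvtColor(c["color"],cv2.COLOR_RGB2GRAY);bg=np.median(b[v-80:v+80,u-90:u+90]);print(bg)
print(b[v-72:v+80:5,u-60:u+62:4])
L=cv2.createLineSegmentDetector().detect(cv2.convertScaleAbs(b,alpha=1.5))[0][:,0]
for l in L:
    for z in (.014,.056):
        p,q=onz(c,l[0],l[1],z),onz(c,l[2],l[3],z);d=q-p
        if np.linalg.norm(d)>.03 and abs(p[1]+.083)<.05 and abs(p[0]-.573)<.08: print(z,((p+q)/2)[:2].round(4),np.linalg.norm(d).round(3),((np.degrees(np.arctan2(d[1],d[0]))+90)%180-90).round(1),l.round(0))
E
```

```text
clock: 84.17
eef_pos: [0.5426, 0.0173, 0.2288]
orientation: [0.026, 1.0, -0.0, -0.001]
wrist_force: [0.4, -0.4, -0.0]
width: 0.043
finger_force: 0.0
clock: 84.75
eef_pos: [0.5465, -0.0617, 0.2292]
orientation: [0.027, 1.0, 0.0, -0.001]
wrist_force: [-0.0, -0.6, 0.8]
width: 0.0423
finger_force: 0.0
psi 176.95 tilt [-1.2  0.1] q6 -1.88 pos [ 0.5465 -0.0617  0.2292] t 84.8 w 0.0423 | twist 0.05 dp [-1.42 -0.99  7.46]
265 201
136.0
[[196 196 202 199 195 193 195 191 184 192 191 198 192 188 192 195 195 191
  188 185 184 195 190 193 191 190 190 192 192 181 117]
 [207 198 194 199 203 191 199 193 189 193 190 198 200 196 188 190 193 194
  197 193 191 195 192 196 190 191 188 199 191 182 122]
 [197 198 191 186 194 192 189 197 199 190 193 190 188 192 195 196 198 199
  195 189 189 198 189 198 194 198 192 191 194 197 126]
 [190 195 193 199 197 196 193 193 190 189 193 194 191 191 196 191 197 194
  188 188 188 194 189 190 187 190 186 195 196 195 122]
 [197 196 198 201 195 198 198 198 192 188 191 179 187 190 187 191 192 185
  183 187 192 195 188 196 199 194 195 193 197 200 174]
 [197 195 198 195 192 1
[... 3143 characters left out ...]
190
  185 191 192 190 192 197 192 194 193 191 195 189 191]
 [ 24  30  62  73  70  45  27  23 125 198 202 195 191 197 193 197 192 191
  193 192 200 198 191 192 189 189 189 197 187 187 192]]
0.056 [ 0.6583 -0.1194] 0.05 -4.9 [236. 263. 237. 303.]
0.014 [ 0.5583 -0.0513] 0.058 -75.7 [268. 191. 318. 176.]
0.056 [ 0.5482 -0.052 ] 0.052 -75.7 [268. 191. 318. 176.]
0.014 [ 0.6247 -0.0873] 0.034 87.1 [251. 239. 279. 239.]
0.056 [ 0.6072 -0.084 ] 0.03 87.1 [251. 239. 279. 239.]
0.014 [ 0.5185 -0.08  ] 0.034 84.9 [249. 149. 281. 150.]
0.056 [ 0.5129 -0.0775] 0.03 84.9 [249. 149. 281. 150.]
0.014 [ 0.5212 -0.0802] 0.034 85.0 [281. 153. 249. 152.]
0.056 [ 0.5153 -0.0777] 0.031 85.0 [281. 153. 249. 152.]
```

```bash
python3 - <<'E'
from h import *
plan([.572,-.0837,.026],-183.6)
E
```

```text
psi 176.99 tilt [-0.9  0.1] q6 -1.88 pos [ 0.5466 -0.0614  0.2294] t 84.8 w 0.0427 | twist 0.13 dp [-1.34 -1.03 10.17]
```

```bash
python3 -m pendant '[{"dp":[-0.67,-0.52,0],"twist":[0,0,0.13]},{"dp":[-0.67,-0.51,0],"twist":[0,0,0]},{"dp":[0,0,1],"twist":[0,0,0]},{"dp":[0,0,1],"twist":[0,0,0]},{"dp":[0,0,1],"twist":[0,0,0]},{"dp":[0,0,1],"twist":[0,0,0]},{"dp":[0,0,1],"twist":[0,0,0]},{"dp":[0,0,1],"twist":[0,0,0]},{"dp":[0,0,0],"twist":[0,0,0]},{"dp":[0,0,0],"twist":[0,0,0]}]' && python3 - <<'E'
from h import *
plan([.572,-.0837,.026],-183.6)
c=wshot("w26");b=cv2.cvtColor(c["color"],cv2.COLOR_RGB2GRAY)
u,v=proj(c,[.572,-.0837,.056]).astype(int);print(u,v)
print(b[v-60:v+60:6,u-45:u+46:4])
E
```

```text
clock: 85.63
eef_pos: [0.5718, -0.0835, 0.1091]
orientation: [0.031, 1.0, -0.0, -0.001]
wrist_force: [0.1, 1.2, 0.8]
width: 0.0427
finger_force: 0.0
psi 176.43 tilt [-2.4 -0.6] q6 -1.84 pos [ 0.5718 -0.0835  0.1091] t 85.6 w 0.0427 | twist 0.01 dp [-0.02 -0.01  4.16]
282 224
[[209 204 203 200 197 201 196 197 190 179 234 237 237 206 197 199 203 202
  199 199 200 191 192]
 [206 205 201 194 195 198 195 195 196 194 234 236 237 205 197 195 195 200
  197 191 178 164 165]
 [200 201 202 198 199 199 199 201 200 195 233 236 235 209 196 190 189 178
  171 166 168 168 167]
 [197 202 207 209 206 198 203 204 195 142 125 106 119 169 173 178 173 169
  172 166 167 171 174]
 [198 202 203 207 201 193 196 199 155 116  87  93  92 144 172 169 168 165
  163 166 174 172 171]
 [201 202 196 200 200 198 197 199 150 115 156 161 147 139 173 173 167 164
  167 171 169 173 171]
 [192 165 175 176 167 179 203 183  97  98 232 221 217 164 179 168 170 170
  167 173 173 174 136]
 [ 95  93  93  93  92  96 103 146  97  98 216 218 218 158 164 166 113 115
  115 103  94  91  89]
 [ 94  91  90  93  97  94  91  93  96  97 209 21
[... 416 characters left out ...]
 92  96  97  96  91]
 [123 122 117 119 119 121 120 120 122 114 115 116 114  95  97  90  95  95
   94  95  90  95  91]
 [119 120 122 123 120 117  88  86  88  95 117 114 112  84  81  79  86  90
   91  91  95  92  93]
 [125 125 120 118 117 117 119 122 126 122 123 113 109  96  94  96  93  90
   92  92  94  98  89]
 [114 124 121 121 122 124 144 145 146 147 168 172 122 113 114 114 111  98
   93  93  93  93  93]
 [105 121 120 124 119 118 136 134 136 136 150 159 153 129 113 112 102  94
   93  93  92  94  93]
 [ 95 122 123 123 120 114 116 119 122 118 121 120 117 119 120 121 119 121
   97  94  96  95  94]
 [ 85 123 117 120 118 122 121 121 115 117 121 118 120 123 121 120 119 116
  120 121 116 111  98]]
```

The grip lines up within 1 px. Descend, close and lift.

```bash
python3 -m pendant '[{"dp":[0,0,1],"twist":[0,0,0]},{"dp":[0,0,1],"twist":[0,0,0]},{"dp":[0,0,1],"twist":[0,0,0]},{"dp":[0,0,0.8],"twist":[0,0,0]},{"dp":[0,0,0.3],"twist":[0,0,0]},{"dp":[0,0,0],"twist":[0,0,0]},{"dp":[0,0,0],"twist":[0,0,0]}]' && python3 -m pendant '[{"dp":[0,0,0],"twist":[0,0,0]},{"dp":[0,0,0],"twist":[0,0,0]},{"dp":[0,0,0],"twist":[0,0,0]},{"dp":[0,0,0],"twist":[0,0,0]},{"dp":[0,0,0],"twist":[0,0,0]},{"dp":[0,0,0],"twist":[0,0,0]}]' 1 && python3 -m pendant '[{"dp":[0,0,-0.5],"twist":[0,0,0]},{"dp":[0,0,-1],"twist":[0,0,0]},{"dp":[0,0,-1],"twist":[0,0,0]},{"dp":[0,0,-1],"twist":[0,0,0]},{"dp":[0,0,-1],"twist":[0,0,0]},{"dp":[0,0,-1],"twist":[0,0,0]},{"dp":[0,0,-1],"twist":[0,0,0]},{"dp":[0,0,-1],"twist":[0,0,0]},{"dp":[0,0,-1],"twist":[0,0,0]},{"dp":[0,0,0],"twist":[0,0,0]}]' && python3 - <<'E'
from h import *
plan([.511,.259,.21],-176.5)
E
```

```text
clock: 86.27
eef_pos: [0.5733, -0.084, 0.0297]
orientation: [0.031, 1.0, -0.0, 0.001]
wrist_force: [1.1, 0.1, 0.1]
width: 0.0425
finger_force: 0.0
clock: 86.77
eef_pos: [0.5732, -0.0842, 0.0294]
orientation: [0.032, 1.0, -0.0, 0.001]
wrist_force: [-1.1, -0.8, 5.9]
width: 0.0084
finger_force: 62.2
clock: 87.6
eef_pos: [0.5736, -0.0843, 0.2028]
orientation: [0.032, 0.999, -0.0, 0.003]
wrist_force: [0.5, -0.4, -0.9]
width: 0.0078
finger_force: 61.2
psi 176.37 tilt [ 6.1 -0.3] q6 -1.83 pos [ 0.5736 -0.0843  0.2028] t 87.6 w 0.0078 | twist -1.56 dp [ 2.07 17.33 -0.38]
```

```bash
python3 -m pendant '[{"dp":[0.1,0.5,-0.5],"twist":[0,0,-0.8]},{"dp":[0.12,0.99,0],"twist":[0,0,-0.76]},{"dp":[0.12,0.99,0],"twist":[0,0,0]},{"dp":[0.12,0.99,0],"twist":[0,0,0]},{"dp":[0.12,0.99,0],"twist":[0,0,0]},{"dp":[0.12,0.99,0],"twist":[0,0,0]},{"dp":[0.12,0.99,0],"twist":[0,0,0]},{"dp":[0.12,0.99,0],"twist":[0,0,0]},{"dp":[0.12,0.99,0],"twist":[0,0,0]},{"dp":[0.12,0.99,0],"twist":[0,0,0]},{"dp":[0.12,0.99,0],"twist":[0,0,0]},{"dp":[0.12,0.99,0],"twist":[0,0,0]}]' | grep -E "wid|_f" && python3 -m pendant '[{"dp":[0.12,0.99,0],"twist":[0,0,0]},{"dp":[0.12,0.99,0],"twist":[0,0,0]},{"dp":[0.12,0.99,0],"twist":[0,0,0]},{"dp":[0.12,0.99,0],"twist":[0,0,0]},{"dp":[0.12,0.99,0],"twist":[0,0,0]},{"dp":[0.12,0.95,0],"twist":[0,0,0]},{"dp":[0,0,0],"twist":[0,0,0]},{"dp":[0,0,0],"twist":[0,0,0]},{"dp":[0,0,0],"twist":[0,0,0]}]' && python3 - <<'E'
from h import *
plan([.511,.259,.165],-176.5)
c=wshot("w27");b=cv2.cvtColor(c["color"],cv2.COLOR_RGB2GRAY)
L=cv2.createLineSegmentDetector().detect(cv2.convertScaleAbs(b,alpha=1.5))[0][:,0]
s=st();zt=s["eef_pos"][2]
for l in L:
    if np.hypot(l[2]-l[0],l[3]-l[1])>22 and 190<(l[0]+l[2])/2<380 and (l[1]+l[3])/2<330:
        z=zt-.015; p,q=onz(c,*l[:2],z),onz(c,*l[2:],z);d=q-p
        print(l.round(0),((p+q)/2)[:2].round(4),np.linalg.norm(d).round(3),((np.degrees(np.arctan2(d[1],d[0]))-3.5+90)%180-90).round(1))
print("stud",slot(c,z=.14,r=70))
E
```

```text
wrist_force: [-0.1, -1.3, -1.4]
width: 0.0084
finger_force: 61.2
clock: 89.35
eef_pos: [0.5106, 0.2586, 0.2073]
orientation: [-0.031, 1.0, -0.0, -0.001]
wrist_force: [0.6, -0.7, -1.3]
width: 0.0083
finger_force: 61.2
psi -176.47 tilt [-1.1 -0.7] q6 -2.33 pos [0.5106 0.2586 0.2073] t 89.3 w 0.0083 | twist 0.01 dp [-0.02  0.02  2.11]
[322. 272. 329. 303.] [0.5342 0.2847] 0.021 13.8
[236. 302. 243. 272.] [0.5371 0.2347] 0.02 -13.6
[326. 164. 323. 234.] [0.4818 0.2786] 0.039 0.1
[273. 244. 273. 328.] [0.5365 0.2543] 0.055 -0.6
[224. 148. 199. 148.] [0.4578 0.2188] 0.013 89.6
[292. 328. 292. 257.] [0.5396 0.2653] 0.047 0.6
[319. 154. 246. 153.] [0.4583 0.2548] 0.038 89.6
[247. 176. 271. 176.] [0.4709 0.2432] 0.012 89.6
[293. 176. 319. 177.] [0.4695 0.268 ] 0.014 88.5
[253. 150. 272. 128.] [0.4519 0.2442] 0.015 -41.4
[249. 199. 250. 233.] [0.4934 0.2393] 0.019 -0.2
[199. 222. 227. 222.] [0.4978 0.2194] 0.015 -89.8
[201. 166. 228. 168.] [0.4676 0.2202] 0.014 86.1
[194. 173. 190. 109.] [0.4554 0.2089] 0.032 -0.6
[199. 115. 269. 116.] [0.4411 0.23  ] 0.035 89.8
[296. 261. 298. 308.] [0.5335 0
[... 1367 characters left out ...]
(-0.8), 33, 0.549, 0.254), (np.float64(-0.7), 18, 0.51, 0.248), (np.float64(-0.6), 23, 0.511, 0.275), (np.float64(-0.6), 26, 0.495, 0.265), (np.float64(-0.5), 13, 0.476, 0.229), (np.float64(0.3), 25, 0.511, 0.235), (np.float64(0.9), 15, 0.512, 0.268), (np.float64(1.0), 32, 0.549, 0.267), (np.float64(1.9), 13, 0.473, 0.282), (np.float64(3.0), 15, 0.518, 0.246), (np.float64(3.7), 20, 0.555, 0.271), (np.float64(6.3), 18, 0.514, 0.265), (np.float64(9.9), 13, 0.557, 0.281), (np.float64(81.7), 12, 0.48, 0.215), (np.float64(87.0), 24, 0.486, 0.228), (np.float64(89.2), 17, 0.481, 0.273), (np.float64(89.3), 14, 0.529, 0.259), (np.float64(89.9), 33, 0.527, 0.226), (np.float64(89.9), 50, 0.466, 0.256)]
```

The key sits straight in the hand. From where the TCP settled while gripping, the nut centre is (0.512, 0.2607). Align to it and lower.

```bash
python3 -m pendant '[{"dp":[-0.11,0.1,0.3],"twist":[0,0,0]},{"dp":[0,0,0.6],"twist":[0,0,0]},{"dp":[0,0,0.4],"twist":[0,0,0]},{"dp":[0,0,0],"twist":[0,0,0]},{"dp":[0,0,0],"twist":[0,0,0]},{"dp":[0,0,0],"twist":[0,0,0]}]' && python3 - <<'E'
from h import *
plan([.513,.2607,.170],-176.5)
E
```

```text
clock: 89.9
eef_pos: [0.5131, 0.2608, 0.182]
orientation: [-0.031, 1.0, -0.0, 0.0]
wrist_force: [-0.2, 0.8, -1.8]
width: 0.008
finger_force: 61.2
psi -176.49 tilt [ 0.2 -0.2] q6 -2.33 pos [0.5131 0.2608 0.182 ] t 89.9 w 0.008 | twist 0.0 dp [ 0.   -0.01  0.6 ]
```

```bash
python3 -m pendant '[{"dp":[0,0,0.2],"twist":[0,0,0]},{"dp":[0,0,0.2],"twist":[0,0,0]},{"dp":[0,0,0],"twist":[0,0,0]}]' | grep -E "eef|_f" && python3 -m pendant '[{"dp":[0,0,0.15],"twist":[0,0,0]},{"dp":[0,0,0],"twist":[0,0,0]},{"dp":[0,0,0],"twist":[0,0,0]}]' | grep -E "eef|_f" && python3 -m pendant '[{"dp":[0,0,0.15],"twist":[0,0,0]},{"dp":[0,0,0],"twist":[0,0,0]},{"dp":[0,0,0],"twist":[0,0,0]}]' | grep -E "eef|_f"
```

```text
eef_pos: [0.5126, 0.261, 0.1729]
wrist_force: [0.5, 0.5, -2.9]
finger_force: 61.2
eef_pos: [0.5129, 0.261, 0.1707]
wrist_force: [-0.2, 0.2, -1.5]
finger_force: 61.2
eef_pos: [0.5129, 0.261, 0.1677]
wrist_force: [0.3, -0.3, -1.8]
finger_force: 61.2
```

```bash
python3 -m pendant '[{"dp":[0,0,0.15],"twist":[0,0,0]},{"dp":[0,0,0.15],"twist":[0,0,0]},{"dp":[0,0,0],"twist":[0,0,0]},{"dp":[0,0,0],"twist":[0,0,0]}]' | grep -E "eef|t_f" && python3 -m pendant '[{"dp":[0,0,0.15],"twist":[0,0,0]},{"dp":[0,0,0],"twist":[0,0,0]},{"dp":[0,0,0],"twist":[0,0,0]}]' | grep -E "eef|t_f" && python3 -m pendant '[{"dp":[0,0,0.1],"twist":[0,0,0]},{"dp":[0,0,0],"twist":[0,0,0]},{"dp":[0,0,0],"twist":[0,0,0]}]' | grep -E "eef|t_f" && python3 -m pendant '[{"dp":[0,0,0.1],"twist":[0,0,0]},{"dp":[0,0,0],"twist":[0,0,0]},{"dp":[0,0,0],"twist":[0,0,0]}]' | grep -E "eef|t_f"
```

```text
eef_pos: [0.5128, 0.2609, 0.1615]
wrist_force: [0.5, 0.1, -1.5]
eef_pos: [0.5129, 0.261, 0.1587]
wrist_force: [-0.6, -0.0, -1.7]
eef_pos: [0.5129, 0.261, 0.1568]
wrist_force: [0.1, -0.1, -1.3]
eef_pos: [0.5129, 0.261, 0.1547]
wrist_force: [-0.1, -0.4, -1.1]
```

```bash
python3 -m pendant '[{"dp":[0,0,0.06],"twist":[0,0,0]},{"dp":[0,0,0],"twist":[0,0,0]},{"dp":[0,0,0],"twist":[0,0,0]}]' | grep -E "eef|t_f" && python3 -m pendant '[{"dp":[0,0,0.06],"twist":[0,0,0]},{"dp":[0,0,0],"twist":[0,0,0]},{"dp":[0,0,0],"twist":[0,0,0]}]' | grep -E "eef|t_f" && python3 -m pendant '[{"dp":[0,0,0.06],"twist":[0,0,0]},{"dp":[0,0,0],"twist":[0,0,0]},{"dp":[0,0,0],"twist":[0,0,0]}]' | grep -E "eef|t_f"
```

```text
eef_pos: [0.5132, 0.2611, 0.1544]
wrist_force: [-0.7, -0.3, 2.5]
eef_pos: [0.5134, 0.2611, 0.1544]
wrist_force: [-1.4, -1.0, 6.2]
eef_pos: [0.5135, 0.2611, 0.1543]
wrist_force: [-3.9, -0.4, 10.2]
```

Seated at TCP 0.1544 against an expected 0.154. Ease off, release and rise, then check.

```bash
python3 -m pendant '[{"dp":[0,0,-0.12],"twist":[0,0,0]},{"dp":[0,0,0],"twist":[0,0,0]}]' | grep -E "t_f" && python3 -m pendant '[{"dp":[0,0,0],"twist":[0,0,0]},{"dp":[0,0,0],"twist":[0,0,0]},{"dp":[0,0,0],"twist":[0,0,0]},{"dp":[0,0,0],"twist":[0,0,0]},{"dp":[0,0,-0.4],"twist":[0,0,0]},{"dp":[0,0,-1],"twist":[0,0,0]},{"dp":[0,0,-1],"twist":[0,0,0]},{"dp":[0,0,-1],"twist":[0,0,0]},{"dp":[0,0,-1],"twist":[0,0,0]},{"dp":[0,0,-1],"twist":[0,0,0]},{"dp":[0,0,0],"twist":[0,0,0]},{"dp":[0,0,0],"twist":[0,0,0]}]' 0.1 && python3 - <<'E'
from h import *
from cell import vision
c=wshot("w28");b=cv2.cvtColor(c["color"],cv2.COLOR_RGB2GRAY)
print("grip top proj",proj(c,[.512,.2605,.181]),"ends",proj(c,[.490,.259,.181]),proj(c,[.534,.262,.181]))
L=cv2.createLineSegmentDetector().detect(cv2.convertScaleAbs(b,alpha=1.5))[0][:,0]
for l in L:
    if np.hypot(l[2]-l[0],l[3]-l[1])>20:
        p,q=onz(c,*l[:2],.181),onz(c,*l[2:],.181);d=q-p;m=(p+q)/2
        if abs(m[0]-.512)<.04 and abs(m[1]-.26)<.03: print(m[:2].round(4),np.linalg.norm(d).round(3),((np.degrees(np.arctan2(d[1],d[0]))-3.5+90)%180-90).round(1))
for n in("scene","side"): pickle.dump(vision.read_camera(n),open(f"pics/{n}F.pkl","wb"))
for n in("scene","side"):
    f=load(n+"F"); g=cv2.cvtColor(f["color"],cv2.COLOR_RGB2GRAY)
    for p in([.512,.2605,.181],[.512,.2605,.139],[.462,.2575,.139],[.562,.2635,.139],[.5186,.1362,.127]): u,v=proj(f,p).astype(int);print(n,p,u,v);
    u,v=proj(f,[.512,.2605,.181]).astype(int); print(g[v-10:v+30:2,u-14:u+16:2])
E
```

```text
wrist_force: [-1.5, 0.6, 4.2]
clock: 93.65
eef_pos: [0.5134, 0.2614, 0.2636]
orientation: [-0.031, 1.0, 0.001, 0.001]
wrist_force: [-0.1, -0.6, -0.4]
width: 0.0384
finger_force: 0.0
grip top proj [281.93278151 208.09742329] ends [281.72352764 179.24528946] [282.13108029 235.43905763]
[0.4972 0.2379] 0.021 0.6
[0.5052 0.2856] 0.02 0.3
[0.5455 0.2581] 0.022 -89.8
[0.5347 0.2427] 0.03 -39.8
[0.4808 0.2839] 0.016 -1.2
[0.509  0.2635] 0.016 -0.5
scene [0.512, 0.2605, 0.181] 324 138
scene [0.512, 0.2605, 0.139] 323 149
scene [0.462, 0.2575, 0.139] 308 143
scene [0.562, 0.2635, 0.139] 338 154
scene [0.5186, 0.1362, 0.127] 304 176
[[120 119 119 119 116 102  96  99  98  98 106 114 113 113 115]
 [120 120 120 115 108  87  92  97  98  96 101 111 112 113 114]
 [114  97  82  66  52  63  94  98  98  97  95 102 113 113 115]
 [ 55  47  44  43  44  68  97  98  97  96  96  99 114 115 116]
 [ 44  44  45  49  51  66  93  97  96  96  95  97 105 113 114]
 [ 55  61  80  85  78  74  74  85  94  96  96  97  98 109 114]
 [ 95  95  98  88  55  55  56  61  68  78  88  94  94 102 114]
 [ 91  88  94  88  52  47  4
[... 1533 characters left out ...]
0  55]
 [ 86  49  43  66  59  55  55  57  56  57  58  52  67  69  34]
 [ 72  55  52  63  57  59  58  58  58  54  59  52  82  70  62]
 [ 63  62  61  60  61  56  54  57  56  56  57  52  71  56 128]
 [ 55  55  56  63  62  56  58  62  57  59  59  60  84  79  93]
 [ 47  50  54  66  62  60  60  56  60  51  80  78  64  70  68]
 [ 72  67  37  57  58  62  63  62  64  61  71  73  55  58  57]
 [ 62  51  34  56  58  53  55  55  60  50  55  56  57  52  58]
 [ 57  42  38  48  62  58  55  61  56  51  61  55  49  48  45]
 [ 58  42  41  50  61  55  56  54  55  60  59  52  53  47  49]
 [ 49  43  42  50  55  55  57  55  55  55  51  53  53  55  56]
 [ 42  46  43  44  54  57  55  55  54  55  52  53  51  63  67]]
```

The key is seated at the right height (TCP 0.1544 against 0.154 expected) and upright. The nut edges read 0.3–0.6° from the stud slot. The last strap reading, before the key went in, was 0.4° from square, and the gripper is clear. Handing in.

```bash
python3 -c "
from cell import workorder
print(workorder.sign_off())"
```

```text
the job is handed in; nothing more can be done
None
```

I handed the job in at about 94 s of the 210 s allowed, and sign-off gave no verdict: all three pillars lie home in their grooves, the strap measured 0.4° from square after screwing down, the nut is at two turns with its slot within about 1° of the stud's, and the key is seated upright in both slots.

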